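File the last slide box

TASK

Lift the slide file's lid open until it rests on its stop, without letting it slam, then stand the slide box that lies on the bench on end in the file's one empty place, centred on the bare rubber pad and square in the row with the two filed boxes. Set the box down, never drop it, and leave the filed boxes and the glassware undisturbed.

Things in the scene. Friction and masses are not known exactly. Their poses are not given: they have to be found in the camera images.
- case: slide file: fixed open-topped grey painted steel box, 96 (x) x 226 (y) x 112 mm high, walls and floor 6 mm thick, inside 84 x 214 mm; origin at the centre of its underside; its front faces -x and its lid is hinged on the far (+x) top edge. Inside are three places in a row along y, 62 mm apart, the middle one at the case's centre: two hold filed boxes, one is empty
- lid (a joint): hinge angle of the lid in rad: 0 shut, 1.92 open on its stop, leaning back 0.35 rad past upright; below about 1.55 it falls shut when let go. The lid is a flat grey plate, 100 x 230 x 8 mm, 0.3 kg
- lid_tongue (a point): grip point in the steel tongue that sticks out 50 mm beyond the middle of the lid's free edge, in the lid's plane: 40 mm wide along the hinge, 10 mm thick; this point is its mid-thickness, 26 mm beyond the lid's edge, 24 mm from the tongue's end, 126 mm from the hinge line; it moves with the lid
- lid_hinge (a point): middle of the hinge line, on the case's far top edge, 112 mm above the bench; the hinge axis is the case's y axis
- box: white plastic slide box, 96 x 60 x 34 mm, 0.2 kg, lying flat on the bench at the start; origin at its centre, x along its 96 mm length, y along its 60 mm width, z through its 34 mm thickness. In the file it stands on either 60 x 34 mm end, with its 34 mm thickness along the row (case y); either broad face may look either way
- filed_a: white slide box just like box, already filed: stands on end in the case; loose; origin at its centre, x along its length (vertical), y along its 60 mm width (across the case), z through its 34 mm thickness (along the row)
- filed_b: white slide box just like box, already filed: stands on end in the case; loose; origin at its centre, x along its length (vertical), y along its 60 mm width (across the case), z through its 34 mm thickness (along the row)
- pad: thin dark rubber pad on the case's floor that marks the empty place, 66 x 46 x 2 mm, fixed; origin at the centre of its underside, 6 mm above the bench, axes as the case; a box standing on it has its centre 50 mm above this origin and 28 mm of room on each side along the row
- dishes_a: closed glass dishes with overlapping covers, stacked as one piece, 94 mm diameter, 38 mm high; loose bystander; origin at the centre of its underside
- dishes_b: closed glass dishes with overlapping covers, stacked as one piece, 94 mm diameter, 57 mm high; loose bystander; origin at the centre of its underside
- dishes_c: closed glass dishes with overlapping covers, stacked as one piece, 94 mm diameter, 76 mm high; loose bystander; origin at the centre of its underside
- beaker: glass beaker, 72 mm diameter, 95 mm high; loose bystander; origin at the centre of its underside
- bottle: amber bottle, 64 mm diameter, 150 mm high; loose bystander; origin at the centre of its underside
- jar: clear plastic jar, 60 mm diameter, 75 mm high; loose bystander; origin at the centre of its underside
There are look-alikes about, which are no part of the job. Leave any brown or pink look-alike of the box alone.

How it is judged:
On the way, in this order (a step that is already met when the one before it is completed fails the run):
1. the lid is open and rests on its stop (value of joint lid above 1.85 rad), for 0.2 s.
2. the box stands on end on the pad in the open case (angle between the x axis of box and the z axis of pad, either way round below 0.06 rad and angle between the z axis of box and the y axis of pad, either way round below 0.14 rad and x of box in the frame of pad between -0.01 and 0.01 m and y of box in the frame of pad between -0.012 and 0.012 m and z of box in the frame of pad below 0.054 m and value of joint lid above 1.85 rad), for 0.2 s.
At the end, for the whole second after the job is handed in: The lid rests on its stop (over 1.85 rad) and the box stands at rest on end on the pad, upright within 0.06 rad, its thickness along the row within 0.14 rad, centred on the pad within 10 mm across the case and 12 mm along the row, its centre less than 54 mm above the pad's origin (all of step 2 and linear speed of box below 0.02 m/s); the robot touches nothing.
It fails at once if the lid is flung open or slams (turns faster than 3 rad/s) (velocity of joint lid above 3 rad/s or velocity of joint lid below -3 rad/s).
It fails at once if the box is dropped or falls over (moves faster than 0.45 m/s with no finger on it) (linear speed of box above 0.45 m/s and contact force between the fingers and box below 0.01 N).
It fails at once if a filed box is moved more than 15 mm (distance of any of filed_a, filed_b from where it was at the start of the episode above 0.015 m).
It fails at once if a piece of glassware is moved more than 25 mm or tipped (distance of any of dishes_a, dishes_b, dishes_c, beaker, bottle, jar from where it was at the start of the episode above 0.025 m or angle between any of dishes_a, dishes_b, dishes_c, beaker, bottle, jar's own z axis and vertical above 0.4 rad).
It also fails if it takes over 72 s, if anything falls off the work surface, if the arm or the gripper's body presses on something with over 40 N, if the wrist force passes 120 N, or if a joint passes its speed limit or range.

ROBOT

A 6-joint arm with a two-finger parallel gripper is mounted at the origin on the work surface. World frame = base frame: x ahead of the robot, y to its left, z up, the work surface at z = 0. Lengths are in m, angles in rad, forces in N, time in s.
With the tool pointing down it reaches from about 0.325 to 0.925 m from the base axis. Payload 3.1 kg.
Tool frame: the origin (TCP) lies at the very end of the fingers, on their centre line; the grasp point (between the pads) lies 19 mm behind it; z points along the fingers, y is the line along which they close (so a half turn about z gives the same grasp; the last joint's range is limited). The gripper opens to 85 mm and grips with 20 to 120 N. Pads are 22 mm wide; open, the fingers measure 114 mm over their backs; the gripper's body (76 mm by 85 mm) begins 54 mm behind the grasp point. The pads swing forward as they close: fully open they stand 13 mm farther back than shut.
Start: joints at [1.016, 0.217, 1.613, -0, 1.311, -0.112], TCP at [0.268, 0.565, 0.231] pointing down, gripper open.
Joint ranges: [-2.75, 2.75], [-0.78, 2.1], [0.31, 2.55], [-1.13, 4.27], [0.13, 2.63], [-2.58, 2.58]. Speed limits (rad/s): [2.79, 2.79, 3.14, 3.14, 3.14, 3.14].

INTERFACE

Orientations are given as a unit quaternion [w, x, y, z].
In Python, from bench import ctrl, read_camera, get_calibration, job gives the robot as it stands. The module is installed in compiled form; this text tells all that it offers.
- The arm moves only by the tool drive_tool, never from a script. Its argument "motion" is a list of rows, each a list of 7 numbers: the shift along the tool's x, y, z in cm, then the turn, a rotation vector about the tool's x, y, z in rad, then the finger opening in cm, from 0 to 8.54. A call has 1 to 8 rows; each row is the pose to reach, as a shift and turn from the pose commanded when the call began, along the tool's axes at that moment; what a row does not reach only later rows make up. A row lasts 1/8 s, in which the tool goes at most 62.5 mm and 10.7 degrees, less where a joint would pass 70% of its speed; a pose out of reach is approached as far as the arm can. A call with a gripper value outside its range is refused whole. The fingers move at their own pace and stop on an object; "force" is the grip in N (left out, the last holds). Time passes only in rows, so rows that repeat a pose let the fingers close. It gives the time, the measured TCP pose, the force, the opening and the grip force at its end, in the units of the state.
- ctrl.read_state(): the state, without advancing time (a new reading comes with each control period).
- read_camera(name): name is "scene" or "top"; returns the picture (480x640x3 uint8, red, green, blue); there is no depth.
- get_calibration(name): a dict with "fx", "fy", "cx", "cy" (pixels), "D" ([k1, k2, p1, p2, k3] as OpenCV has them; the pictures are not rectified), "R" (3x3) and "t" (3): a world point X has camera coordinates R X + t. Camera axes: x right, y down, z forward; pixel columns grow to the right and rows downward; lengths in m; the calibration is good to about 2 mm. A picture is of the moment at which its call begins. get_calibration takes no time and is no camera call.
- job.job_done(): hands the job in; it is judged then, once.
The state is a dict: "time": time; "joint_pos": joint angles; "joint_vel": joint speeds; "tau": joint torques, N m; "eef_pos": TCP position; "ee_rot": TCP orientation; "contact_force": force on the tool from outside, world axes, zero at the start; "ft_torque": the same for the moment, N m; "grip_width": opening from 0.0 (shut) to 1.0 (fully open); "grasp_force": force on a finger pad.
Only numpy, scipy, OpenCV 4.12 (cv2) and the standard library are available. Lean on these libraries where they do the work, as an engineer would, in place of code of your own. Each camera call takes 0.05 s, during which the arm holds its last target. There are 200 camera calls.

## Working session

There is one attempt and no reset: what is moved stays moved. The work goes in short steps, Python scripts to look and compute and a tool call to move; the robot and the scene stay as the last step left them, time stands still between calls to the robot, and variables do not carry over. Pictures are saved under pics/ and viewed, at most 10 in all, crops included, and the job is handed in when it is done.

Besides the shell and the picture viewer there is one more tool, called after "Call:" as a command line: name --pt "numbers of a row" for each row, then --argument value for the rest. drive_tool: Moves the arm, as the interface text tells. Its arguments: {"type":"object","properties":{"motion":{"type":"array"},"force":{"type":"number"}},"required":["motion"]}

```bash
mkdir -p pics
python3 - <<'E'
from bench import ctrl, read_camera, get_calibration
import cv2
for n in("scene","top"):
    cv2.imwrite(f"pics/{n}0.png",read_camera(n)[:,:,::-1])
    c=get_calibration(n); print(n,c)
print(ctrl.read_state())
E
```

```text
scene {'fx': 471.04317882465585, 'fy': 471.04317882465585, 'cx': 320.6187967279751, 'cy': 239.97827590433542, 'D': array([-0.07589136,  0.        ,  0.        ,  0.        ,  0.        ]), 'R': array([[ 5.92621448e-01,  8.05481096e-01,  1.51898367e-04],
       [ 5.34897512e-01, -3.93402351e-01, -7.47742765e-01],
       [-6.02232905e-01,  4.43209650e-01, -6.63988505e-01]]), 't': array([-0.26424921, -0.16411147,  1.59083253])}
top {'fx': 566.2343032091576, 'fy': 566.2343032091576, 'cx': 326.1121567430311, 'cy': 238.85731719978082, 'D': array([-0.15962774,  0.        ,  0.        ,  0.        ,  0.        ]), 'R': array([[ 0.01861663, -0.99975597, -0.01189208],
       [-0.98364585, -0.01618286, -0.17938494],
       [ 0.17914872,  0.01503714, -0.98370708]]), 't': array([-0.00649142,  0.49508206,  1.33742246])}
{'time': 0.1, 'joint_pos': array([ 1.01579192e+00,  2.17675925e-01,  1.61477447e+00,  2.46250736e-05,
        1.31132739e+00, -1.12208336e-01]), 'joint_vel': array([ 0.00095464, -0.00298594, -0.00278948,  0.00036052,  0.00197251,
       -0.00048165]), 'tau': array([-1.10731260e-03, -3.98073435e+01, -3.04970276e+01, -1.70414296e-04,
        4.17961506e-03,  7.02305755e-06]), 'eef_pos': array([0.26737878, 0.56410217, 0.23010019]), 'ee_rot': array([-3.69004523e-04,  2.19596711e-01,  9.75590124e-01, -1.02843398e-03]), 'contact_force': array([0.9278844 , 0.11678275, 0.18309791]), 'ft_torque': array([0.00563399, 0.03210901, 0.00433062]), 'grasp_force': 0.0, 'grip_width': 1.002036689453165}
```

View pics/scene0.png

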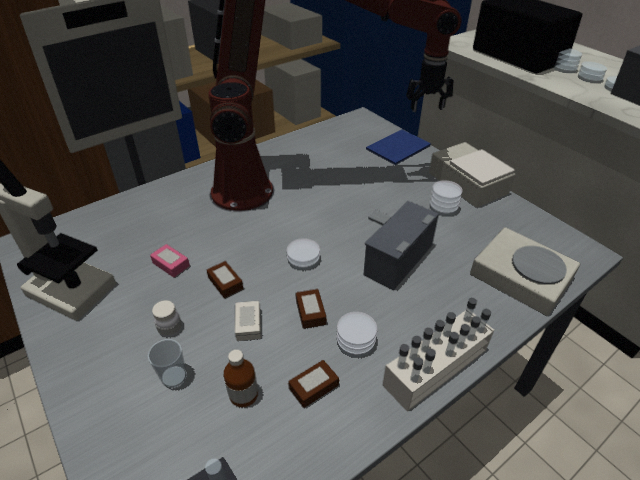

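View pics/top0.png

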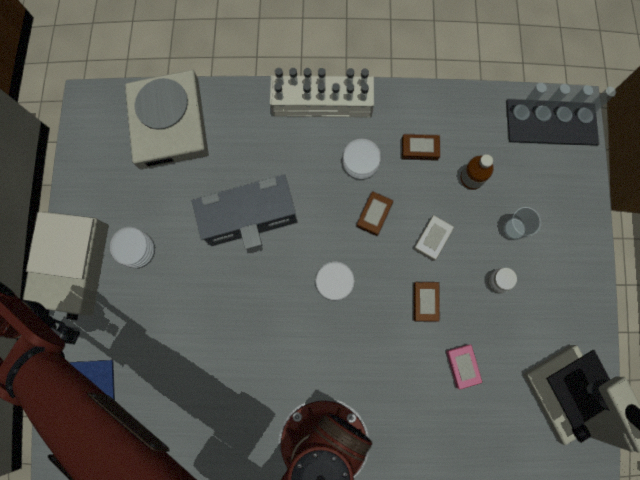

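The scene view shows the shut file at (400,243) and the white box at (247,320). In the top view the lid is at (245,208), its tongue at (251,238), and the white box at (434,238). Next I'll enlarge the case and the box.

```bash
cat > h.py <<'E'
import numpy as np, cv2
from bench import ctrl, read_camera, get_calibration
from scipy.spatial.transform import Rotation as Ro
def ray(n,p):
    c=get_calibration(n); K=np.array([[c["fx"],0,c["cx"]],[0,c["fy"],c["cy"]],[0,0,1]])
    u=cv2.undistortPoints(np.array(p,float).reshape(-1,1,2),K,c["D"])[:,0]
    d=np.c_[u,np.ones(len(u))]@c["R"]; return -c["R"].T@c["t"],d
def onz(n,p,z):
    o,d=ray(n,p); return o+d*((z-o[2])/d[:,2])[:,None]
def proj(n,X):
    c=get_calibration(n); K=np.array([[c["fx"],0,c["cx"]],[0,c["fy"],c["cy"]],[0,0,1]])
    return cv2.projectPoints(np.array(X,float).reshape(-1,1,3),cv2.Rodrigues(c["R"])[0],c["t"],K,c["D"])[0][:,0]
def two(p,q):
    (o1,d1),(o2,d2)=ray("top",[p]),ray("scene",[q])
    A=np.c_[d1[0],-d2[0]]; s=np.linalg.lstsq(A,o2-o1,rcond=None)[0]
    a,b=o1+s[0]*d1[0],o2+s[1]*d2[0]; return (a+b)/2,np.linalg.norm(a-b)
def pose():
    s=ctrl.read_state(); q=s["ee_rot"]; return s["eef_pos"],Ro.from_quat(q[[1,2,3,0]]),s
def rel(pos,R):  # cm shift, rotvec in tool axes to reach pos,R
    p,r,s=pose(); return np.round(r.inv().apply(pos-p)*100,2),np.round((r.inv()*R).as_rotvec(),3)
E
python3 - <<'E'
from h import *
t=cv2.imread("pics/top0.png"); s=cv2.imread("pics/scene0.png")
up=lambda a,f:cv2.convertScaleAbs(cv2.resize(a,None,fx=f,fy=f,interpolation=2),alpha=1.7)
a=up(t[165:265,180:310],5); b=up(s[195:295,350:450],5)
cv2.imwrite("pics/c1.png",a)
m=cv2.inRange(t,(120,120,120),(255,255,255))[200:275,405:460]
cs,_=cv2.findContours(m,0,1); c=max(cs,key=cv2.contourArea)+[405,200]
bp=cv2.boxPoints(cv2.minAreaRect(c)); print(bp)
P=onz("top",bp,0.034);print(P.round(4),P.mean(0),[np.linalg.norm(P[i]-P[i-1]) for i in range(4)],[np.degrees(np.arctan2(*(P[i]-P[i-1])[1::-1])) for i in range(4)])
E
```

```text
[[415.0415  247.14835]
 [433.3086  214.67358]
 [453.91394 226.2641 ]
 [435.64685 258.73886]]
[[ 0.48   -0.2167  0.034 ]
 [ 0.5626 -0.2633  0.034 ]
 [ 0.5341 -0.3145  0.034 ]
 [ 0.4519 -0.2674  0.034 ]] [ 0.50714844 -0.26546493  0.034     ] [np.float64(0.05792284227019842), np.float64(0.09492868418114984), np.float64(0.05863733531583546), np.float64(0.09475591862571678)] [np.float64(61.04295673415302), np.float64(-29.418815875766377), np.float64(-119.1341272904784), np.float64(150.14844982004385)]
```

View pics/c1.png

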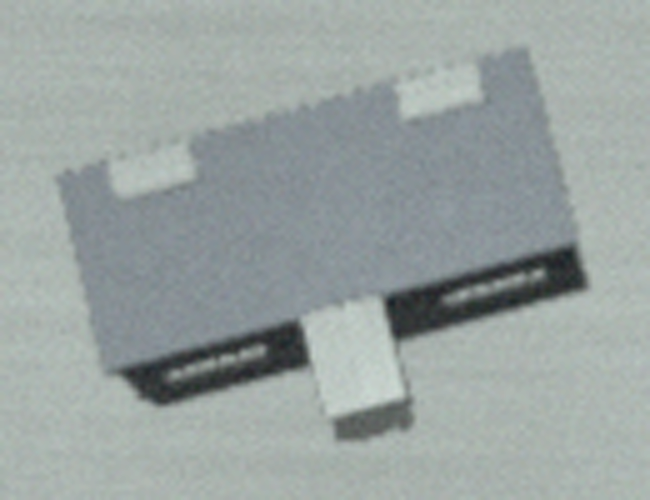

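The enlarged view shows the lid corners at crop (58,175), (528,47), (577,243) and (107,370), with the tongue end between (328,420) and (410,398).

Run:
```python
from h import *
c=np.array([[58,175],[528,47],[577,243],[107,370],[328,420],[410,398],[302,315],[383,295]],float)
p=np.array([180,165])+(c+.5)/5-.5
P=onz("top",p,.12);print(P.round(4)); n=np.linalg.norm
print(n(P[0]-P[1]),n(P[1]-P[2]),n(P[2]-P[3]),n(P[3]-P[0]))
y=(P[0]-P[1]+P[3]-P[2]); th=np.arctan2(-y[0],y[1]); x=np.array([np.cos(th),np.sin(th),0])
C=P[:4].mean(0); print("yaw",th,"lid centre",C)
print("tongue end",P[4:6].mean(0),(P[4:6].mean(0)-C)@x, "grip",C-x*(.05+.026))
```

```text
[[0.5706 0.322  0.12  ]
 [0.6357 0.1007 0.12  ]
 [0.5409 0.0746 0.12  ]
 [0.4772 0.2926 0.12  ]
 [0.4555 0.1875 0.12  ]
 [0.4664 0.1498 0.12  ]
 [0.5047 0.2019 0.12  ]
 [0.5148 0.1644 0.12  ]]
0.23072920312205283 0.09823949298812758 0.22714017272716563 0.0978621844721398
yaw 0.285160895911111 lid centre [0.55609827 0.19748511 0.12      ]
tongue end [0.46093999 0.16867525 0.12      ] -0.09942000381835683 grip [0.48316742 0.17610541 0.12      ]
```

```bash
cat >> h.py <<'E'
TH=0.285; XC=np.array([np.cos(TH),np.sin(TH),0]); YC=np.array([-np.sin(TH),np.cos(TH),0]); Z=np.array([0,0,1.])
HG=np.array([.5561,.1975,.112])+.05*XC
def RT(phi):
    z=np.cos(phi)*XC-np.sin(phi)*Z; y=np.sin(phi)*XC+np.cos(phi)*Z
    return Ro.from_matrix(np.c_[np.cross(y,z),y,z])
def tongue(a): # grip point at lid angle a
    return HG+.126*(-np.cos(a)*XC+np.sin(a)*Z)+.004*(np.sin(a)*XC+np.cos(a)*Z)
E
python3 - <<'E'
from h import *
g=tongue(0); print(g,pose()[2]["joint_pos"])
print(rel(g-.08*XC+[0,0,.18],RT(1.0)))
print(rel(g-.08*XC+[0,0,.18],RT(.3)))
E
```

```text
[0.48316571 0.17613203 0.116     ] [ 1.01579192e+00  2.17675925e-01  1.61477447e+00  2.46250736e-05
  1.31132739e+00 -1.12208336e-01]
(array([-30.15, -31.15,  -6.53]), array([-0.538, -0.24 ,  0.82 ]))
(array([-30.15, -31.15,  -6.53]), array([-1.193, -0.533,  0.724]))
```

Call:
drive_tool --pt "-30.2 -31.2 -6.5 -0.538 -0.24 0.82 6" --pt "-30.2 -31.2 -6.5 -0.538 -0.24 0.82 6" --pt "-30.2 -31.2 -6.5 -0.538 -0.24 0.82 6" --pt "-30.2 -31.2 -6.5 -0.538 -0.24 0.82 6" --pt "-30.2 -31.2 -6.5 -0.538 -0.24 0.82 6" --pt "-30.2 -31.2 -6.5 -0.538 -0.24 0.82 6" --pt "-30.2 -31.2 -6.5 -0.538 -0.24 0.82 6" --pt "-30.2 -31.2 -6.5 -0.538 -0.24 0.82 6"

```text
time: 1.1
eef_pos: [0.409, 0.1477, 0.2973]
ee_rot: [0.171, 0.58, 0.764, 0.226]
contact_force: [-0.1, 0.7, -0.0]
grip_width: 0.703
grasp_force: 0.0
```

Run:
```python
from h import *
g=tongue(0); p,r,s=pose(); print(p,s["joint_pos"],s["time"],s["contact_force"])
print(rel(g-.08*XC+[0,0,.18],RT(1.0)))
for ph in (.6,.3,0): print(rel(g-.08*XC+[0,0,.10],RT(ph)))
```

```text
[0.40895525 0.14766138 0.29730012] [ 0.12997285 -0.70127033  2.32131481  0.09443203  0.9534641  -0.17357919] 1.1 [-0.08650397  0.66646625 -0.04456133]
(array([ 0.64, -0.14,  0.06]), array([ 0.004,  0.007, -0.012]))
(array([ 0.64, -4.49,  6.78]), array([-0.396,  0.009, -0.01 ]))
(array([ 0.64, -4.49,  6.78]), array([-0.696,  0.011, -0.009]))
(array([ 0.64, -4.49,  6.78]), array([-0.996,  0.012, -0.007]))
```

```bash
cat >> h.py <<'E'
def R2(phi,sg=-1):
    z=np.cos(phi)*XC-np.sin(phi)*Z; y=sg*YC
    return Ro.from_matrix(np.c_[np.cross(y,z),y,z])
def lidpose(a,phi): # TCP pose gripping tongue at lid angle a with tool pitch phi
    return tongue(a)+.019*R2(phi).as_matrix()[:,2],R2(phi)
E
python3 - <<'E'
from h import *
P,R=lidpose(0,1.2); print(P)
print(rel(P-.08*R.as_matrix()[:,2],R)); print(rel(P,R))
t=cv2.imread("pics/top0.png")
print(onz("top",[[427,302],[376,213],[335,280],[362,158],[132,247],[503,280]],.034).round(3))
E
```

```text
[0.48977279 0.17806775 0.09829126]
(array([ 0.72, -1.98, 13.55]), array([ 0.165, -0.155,  1.553]))
(array([ 0.76, -3.6 , 21.38]), array([ 0.165, -0.155,  1.553]))
[[ 0.346 -0.245  0.034]
 [ 0.564 -0.12   0.034]
 [ 0.396 -0.021  0.034]
 [ 0.707 -0.085  0.034]
 [ 0.468  0.49   0.034]
 [ 0.401 -0.435  0.034]]
```

Call:
drive_tool --pt "0.7 -2 13.5 0.165 -0.155 1.553 8.5" --pt "0.7 -2 13.5 0.165 -0.155 1.553 8.5" --pt "0.7 -2 13.5 0.165 -0.155 1.553 8.5" --pt "0.7 -2 13.5 0.165 -0.155 1.553 8.5" --pt "0.7 -2 13.5 0.165 -0.155 1.553 8.5" --pt "0.7 -2 13.5 0.165 -0.155 1.553 8.5" --pt "0.7 -2 13.5 0.165 -0.155 1.553 8.5" --pt "0.7 -2 13.5 0.165 -0.155 1.553 8.5"

```text
time: 2.1
eef_pos: [0.4578, 0.178, 0.1711]
ee_rot: [-0.02, 0.967, 0.177, 0.184]
contact_force: [-0.3, -0.0, -0.3]
grip_width: 0.989
grasp_force: 0.0
```

Run:
```python
from h import *
p,r,s=pose(); print(p,s["joint_pos"],s["contact_force"])
P,R=lidpose(0,1.2); print(rel(P,R))
```

```text
[0.45778336 0.17795032 0.17106937] [ 0.20982078 -0.24837367  2.2325637   0.0403709   0.78635031  1.39530801] [-0.34172054 -0.03425519 -0.27935605]
(array([0.14, 0.91, 7.9 ]), array([-0.001, -0.002,  0.077]))
```

Call:
drive_tool --pt "0.15 0.9 2 0 0 0.077 8.5" --pt "0.15 0.9 5 0 0 0.077 8.5" --pt "0.15 0.9 7.9 0 0 0.077 8.5" --pt "0.15 0.9 7.9 0 0 0.077 8.5"

```text
time: 2.6
eef_pos: [0.4883, 0.1774, 0.0958]
ee_rot: [-0.026, 0.973, 0.142, 0.181]
contact_force: [-0.5, -0.5, 0.1]
grip_width: 0.994
grasp_force: 0.0
```

Run:
```python
from h import *
p,r,s=pose(); print(p,s["joint_pos"],s["contact_force"])
P,R=lidpose(0,1.2); print(rel(P,R))
im=read_camera("scene"); im2=read_camera("top")
up=lambda a:cv2.convertScaleAbs(cv2.resize(a[:,:,::-1],None,fx=4,fy=4,interpolation=2),alpha=1.7)
cv2.imwrite("pics/g1.png",np.vstack([up(im[180:255,340:460]),up(im2[190:265,190:310])]))
```

```text
[0.48825964 0.17740512 0.09584617] [ 0.19329645 -0.04135632  2.21907064  0.06012052  0.59857272  1.43015466] [-0.4651908  -0.45589908  0.12512044]
(array([ 0.24, -0.02, -0.17]), array([-0.001,  0.003,  0.005]))
```

View pics/g1.png

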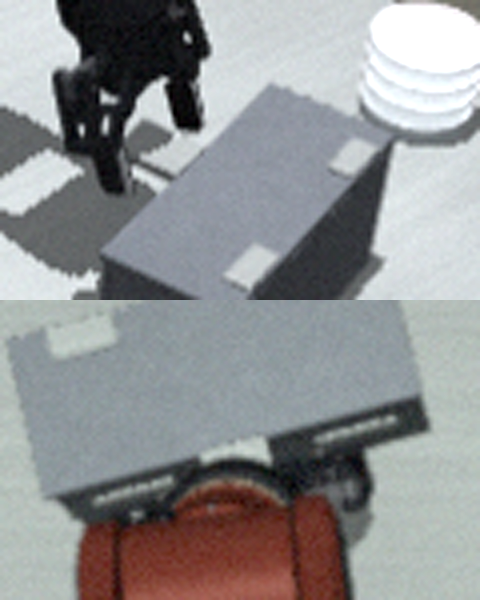

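The fingers straddle the tongue (top half of the view, around (165,150)), so I'm closing on it.

Call:
drive_tool --pt "0 0 0 0 0 0 3" --pt "0 0 0 0 0 0 3" --pt "0 0 0 0 0 0 3" --pt "0 0 0 0 0 0 3" --pt "0 0 0 0 0 0 3" --pt "0 0 0 0 0 0 3" --force 25

```text
time: 3.45
eef_pos: [0.4908, 0.1789, 0.1011]
ee_rot: [-0.029, 0.972, 0.14, 0.185]
contact_force: [-8.1, 8.5, 9.4]
grip_width: 0.461
grasp_force: 26.7
```

Run:
```python
from h import *
p,r,s=pose(); print(p,s["grip_width"]*85.4,s["grasp_force"],s["contact_force"])
# plan: anchored at actual grip, lid a, tool phi from 1.2 -> 1.7
g=p-.019*r.as_matrix()[:,2]; print(g, tongue(0))
off=r.inv().apply(p-lidpose(0,1.2)[0])
for a in np.arange(.12,2.0,.12):
    phi=1.2+.5*a/1.92
    P,R=lidpose(a,phi); P=P+R.apply(off)
    print(round(a,2),(r.inv().apply(P-p)*100).round(1),(r.inv()*R).as_rotvec().round(2))
```

```text
[0.49075566 0.17888495 0.10110436] 39.35787776931835 26.679088175296783 [-8.14959342  8.53246897  9.39108547]
[0.48407763 0.17684767 0.11877505] [0.48316571 0.17613203 0.116     ]
0.12 [ 0.6 -0.  -1.3] [-0.   -0.04  0.  ]
0.24 [ 1.4 -0.  -2.6] [-0.   -0.07  0.  ]
0.36 [ 2.3 -0.  -3.7] [-0.  -0.1  0. ]
0.48 [ 3.4 -0.  -4.8] [-0.   -0.13  0.  ]
0.6 [ 4.6 -0.  -5.6] [-0.   -0.16  0.  ]
0.72 [ 5.9 -0.  -6.4] [-0.   -0.19  0.  ]
0.84 [ 7.2 -0.  -6.9] [-0.   -0.22  0.  ]
0.96 [ 8.6 -0.  -7.3] [-0.   -0.26  0.  ]
1.08 [10.1 -0.  -7.6] [-0.   -0.29  0.  ]
1.2 [11.5 -0.  -7.6] [-0.   -0.32  0.  ]
1.32 [13.  -0.  -7.5] [-0.   -0.35  0.  ]
1.44 [14.4 -0.  -7.2] [-0.   -0.38  0.  ]
1.56 [15.8 -0.  -6.7] [-0.   -0.41  0.  ]
1.68 [17.1 -0.  -6. ] [-0.   -0.44  0.  ]
1.8 [18.3 -0.  -5.2] [-0.   -0.47  0.  ]
1.92 [19.4 -0.  -4.3] [-0.   -0.51  0.  ]
```

Call:
drive_tool --pt "0.6 0 -1.3 0 -0.04 0 3" --pt "1.4 0 -2.6 0 -0.07 0 3" --pt "2.3 0 -3.7 0 -0.1 0 3" --pt "3.4 0 -4.8 0 -0.13 0 3" --pt "4.6 0 -5.6 0 -0.16 0 3" --pt "5.9 0 -6.4 0 -0.19 0 3" --pt "7.2 0 -6.9 0 -0.22 0 3" --pt "8.6 0 -7.3 0 -0.26 0 3" --force 25

```text
time: 4.45
eef_pos: [0.5381, 0.1931, 0.1969]
ee_rot: [-0.009, 0.988, 0.143, 0.052]
contact_force: [-3.9, 5.2, -3.7]
grip_width: 0.462
grasp_force: 31.1
```

Run:
```python
from h import *
p,r,s=pose(); print(p,s["grip_width"]*85.4,s["grasp_force"],s["contact_force"],s["joint_pos"])
g=p-.019*r.as_matrix()[:,2]-HG; print("g rel hinge",g@XC,g@YC,g[2])
ph=np.arctan2(-r.as_matrix()[2,2],r.as_matrix()[:,2]@XC); print("phi",ph)
a0=np.arctan2(g[2],-g@XC)-np.arctan2(.004,.126); print("a",a0)
off=r.inv().apply(p-lidpose(a0,ph)[0])
for a in np.arange(a0+.12,2.0,.12):
    phi=ph+.25*(a-a0); P,R=lidpose(a,phi); P=P+R.apply(off)
    print(round(a,2),(r.inv().apply(P-p)*100).round(1),(r.inv()*R).as_rotvec().round(2))
```

```text
[0.53814637 0.19308399 0.1968651 ] 39.4385070054973 31.126128137111664 [-3.89175225  5.2452266  -3.72926646] [0.21593635 0.07037162 1.8488024  0.0120372  1.11773662 1.49467006]
g rel hinge -0.07046620789493263 0.0007418161613644211 0.10375992461702564
phi 1.4655908242327298
a 0.9424812272474024
1.06 [ 1.3  0.  -0.6] [-0.   -0.03  0.  ]
1.18 [ 2.7  0.  -1.1] [-0.   -0.06  0.  ]
1.3 [ 4.1  0.  -1.4] [-0.   -0.09  0.  ]
1.42 [ 5.6  0.  -1.5] [-0.   -0.12  0.  ]
1.54 [ 7.   0.  -1.4] [-0.   -0.15  0.  ]
1.66 [ 8.5  0.  -1.2] [-0.   -0.18  0.  ]
1.78 [ 9.8  0.  -0.8] [-0.   -0.21  0.  ]
1.9 [11.2  0.  -0.2] [-0.   -0.24  0.  ]
```

Call:
drive_tool --pt "1.3 0 -0.6 0 -0.03 0 3" --pt "2.7 0 -1.1 0 -0.06 0 3" --pt "4.1 0 -1.4 0 -0.09 0 3" --pt "5.6 0 -1.5 0 -0.12 0 3" --pt "7.0 0 -1.4 0 -0.15 0 3" --pt "8.5 0 -1.2 0 -0.18 0 3" --pt "9.8 0 -0.8 0 -0.21 0 3" --pt "11.0 0 -0.3 0 -0.24 0 3" --force 25

```text
time: 5.45
eef_pos: [0.6427, 0.2243, 0.2117]
ee_rot: [0.008, 0.987, 0.143, -0.067]
contact_force: [-6.3, 4.1, -4.5]
grip_width: 0.464
grasp_force: 35.3
```

Run:
```python
from h import *
p,r,s=pose(); print(p,s["grip_width"]*85.4,s["grasp_force"],s["contact_force"])
g=p-.019*r.as_matrix()[:,2]-HG; print("g rel hinge",g@XC,g@YC,g[2])
print("a",np.arctan2(g[2],-g@XC)-np.arctan2(.004,.126))
d=r.inv().apply(.0037*np.array([*XC[:2],0])-[0,0,.0015])*100; print("~.03rad more",d)
```

```text
[0.64274291 0.22426582 0.21170635] 39.66661495409137 35.313586592674255 [-6.28912504  4.14995104 -4.52105887]
g rel hinge 0.04324441852674024 0.0012793668163528834 0.11853151939633134
a 1.8888899876081202
~.03rad more [0.38689161 0.00163894 0.09855048]
```

Call:
drive_tool --pt "0.2 0 0.05 0 0 0 3" --pt "0.4 0 0.1 0 0 0 3" --pt "0.4 0 0.1 0 0 0 3" --force 25

```text
time: 5.82
eef_pos: [0.6464, 0.2253, 0.2104]
ee_rot: [0.008, 0.987, 0.143, -0.067]
contact_force: [-4.2, 4.6, -4.0]
grip_width: 0.463
grasp_force: 35.4
```

Call:
drive_tool --pt "0 0 0 0 0 0 8.5" --pt "0 0 0 0 0 0 8.5" --pt "0 0 0 0 0 0 8.5" --pt "0 0 0 0 0 0 8.5" --pt "0 0 -1 0 0 0 8.5" --pt "0 0 -3 0 0 0 8.5" --pt "0 0 -6 0 0 0 8.5" --pt "0 0 -10 0 0 0 8.5"

```text
time: 6.82
eef_pos: [0.6623, 0.2273, 0.3138]
ee_rot: [0.01, 0.988, 0.143, -0.062]
contact_force: [-0.4, 0.3, 0.9]
grip_width: 0.993
grasp_force: 0.0
```

Run:
```python
from h import *
p,r,s=pose(); print(p,s["joint_pos"])
# travel pose above the box, tool down tilted
u=np.array([np.cos(np.radians(-29.6)),np.sin(np.radians(-29.6)),0])
print(rel(np.array([.45,.0,.30]),Ro.from_matrix(np.c_[np.cross([-u[1],u[0],0],[0,0,-1]),[-u[1],u[0],0],[0,0,-1]])), rel(np.array([.45,.0,.30]),Ro.from_matrix(np.c_[np.cross([u[1],-u[0],0],[0,0,-1]),[u[1],-u[0],0],[0,0,-1]])))
```

```text
[0.66225304 0.22734993 0.31376682] [ 0.23432953  0.41171587  1.21962554 -0.00866368  1.63505483  1.51745149]
(array([-26.42,  15.77,   4.74]), array([-0.145,  0.064, -2.334])) (array([-26.42,  15.77,   4.74]), array([0.052, 0.117, 0.803]))
```

Call:
drive_tool --pt "-26.4 15.8 4.7 0.05 0.12 0.8 8.5" --pt "-26.4 15.8 4.7 0.05 0.12 0.8 8.5" --pt "-26.4 15.8 4.7 0.05 0.12 0.8 8.5" --pt "-26.4 15.8 4.7 0.05 0.12 0.8 8.5" --pt "-26.4 15.8 4.7 0.05 0.12 0.8 8.5" --pt "-26.4 15.8 4.7 0.05 0.12 0.8 8.5" --pt "-26.4 15.8 4.7 0.05 0.12 0.8 8.5"

```text
time: 7.7
eef_pos: [0.4513, -0.0004, 0.3007]
ee_rot: [0.0, 0.967, -0.254, 0.003]
contact_force: [0.1, -0.4, 0.5]
grip_width: 0.996
grasp_force: 0.0
```

Run:
```python
from h import *
p,r,s=pose(); print(p,s["joint_pos"])
im=read_camera("scene"); im2=read_camera("top")
up=lambda a:cv2.convertScaleAbs(cv2.resize(a[:,:,::-1],None,fx=5,fy=5,interpolation=2),alpha=1.7)
cv2.imwrite("pics/l1.png",np.hstack([up(im[180:290,350:450])[:500,:330*1+170],]))
cv2.imwrite("pics/top1.png",im2[:,:,::-1]); cv2.imwrite("pics/sc1.png",im[:,:,::-1])
cv2.imwrite("pics/l1.png",np.hstack([cv2.resize(up(im[180:290,350:450]),None,fx=.7,fy=.7),cv2.resize(up(im2[150:260,185:305]),None,fx=.7,fy=.7)]))
```

```text
[ 4.51327446e-01 -3.71366836e-04  3.00700875e-01] [-1.55755997e-01 -2.24960447e-01  1.92406049e+00 -1.17259018e-03
  1.43577281e+00  1.92904647e+00]
```

View pics/l1.png

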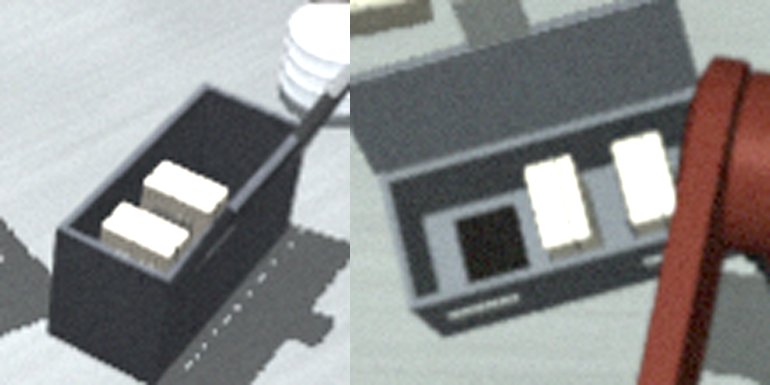

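The lid stands open. The dark pad is at the +y end of the file (crop (492,240)), and the filed boxes stand in the middle and -y places. Next is the box grasp.

```bash
cat >> h.py <<'E'
def R3(t,yaw,sg=-1):
    u=np.array([np.cos(yaw),np.sin(yaw),0]); z=np.sin(t)*u-np.cos(t)*Z; y=sg*np.array([-u[1],u[0],0])
    return Ro.from_matrix(np.c_[np.cross(y,z),y,z])
BC=np.array([.507,-.2655,.017]); BY=np.radians(-29.6)
E
python3 - <<'E'
from h import *
t=cv2.imread("pics/top1.png")
x0,y0=185,150
roi=t[y0+60:y0+85,x0+28:x0+56]
m=cv2.inRange(roi,(0,0,0),(32,32,32)); cs,_=cv2.findContours(m,0,1); c=max(cs,key=cv2.contourArea)+[x0+28,y0+60]
b=cv2.boxPoints(cv2.minAreaRect(c)); P=onz("top",b,.008); print(P.round(4),P.mean(0),[np.linalg.norm(P[i]-P[i-1]).round(4) for i in range(4)],[(np.arctan2(*(P[i]-P[i-1])[1::-1])).round(3) for i in range(4)])
C=np.array([.5561,.1975,0])+.002*XC
print("expected pad",C+.062*YC)
u=np.array([np.cos(BY),np.sin(BY),0]); R=R3(np.radians(30),BY); z=R.as_matrix()[:,2]
G=BC-.035*u; G[2]=.026; P=G+.019*z
print(P,rel(P-.09*z,R),rel(P,R))
print(onz("top",[[480,185]],0.0))
E
```

```text
[[0.5633 0.2879 0.008 ]
 [0.5753 0.2469 0.008 ]
 [0.5335 0.2335 0.008 ]
 [0.5215 0.2742 0.008 ]] [0.5484043  0.26061313 0.008     ] [np.float64(0.044), np.float64(0.0426), np.float64(0.044), np.float64(0.0424)] [np.float64(0.316), np.float64(-1.285), np.float64(-2.831), np.float64(1.857)]
expected pad [0.54058756 0.25756134 0.        ]
[ 0.48482788 -0.25290448  0.00954552] (array([10.68, 20.44, 21.3 ]), array([-0.002,  0.518,  0.004])) (array([15.14, 20.46, 29.12]), array([-0.002,  0.518,  0.004]))
[[ 0.65176008 -0.39348312  0.        ]]
```

Call:
drive_tool --pt "10.7 20.4 21.3 0 0.518 0 8.5" --pt "10.7 20.4 21.3 0 0.518 0 8.5" --pt "10.7 20.4 21.3 0 0.518 0 8.5" --pt "10.7 20.4 21.3 0 0.518 0 8.5" --pt "10.7 20.4 21.3 0 0.518 0 8.5" --pt "10.7 20.4 21.3 0 0.518 0 8.5" --pt "10.7 20.4 21.3 0 0.518 0 8.5"

```text
time: 8.68
eef_pos: [0.445, -0.2308, 0.0864]
ee_rot: [0.065, 0.935, -0.245, 0.249]
contact_force: [-0.5, 0.1, 1.4]
grip_width: 0.991
grasp_force: 0.0
```

Run:
```python
from h import *
p,r,s=pose(); print(p,s["joint_pos"])
u=np.array([np.cos(BY),np.sin(BY),0]); R=R3(np.radians(30),BY); z=R.as_matrix()[:,2]
G=BC-.035*u; G[2]=.026; P=G+.019*z
print(P,rel(P,R))
```

```text
[ 0.44497933 -0.23082627  0.08635435] [-0.66505231 -0.12272295  2.36488975  0.19937448  0.39062416  1.25335782]
[ 0.48482788 -0.25290448  0.00954552] (array([ 0.13, -0.03,  8.93]), array([-0.002,  0.003,  0.004]))
```

Call:
drive_tool --pt "0.1 0 3 0 0 0 8.5" --pt "0.1 0 6 0 0 0 8.5" --pt "0.1 0 8 0 0 0 8.5" --pt "0.1 0 8.9 0 0 0 8.5" --pt "0.1 0 8.9 0 0 0 8.5"

```text
time: 9.3
eef_pos: [0.4848, -0.2527, 0.0108]
ee_rot: [0.066, 0.935, -0.244, 0.25]
contact_force: [-0.6, -0.1, 0.4]
grip_width: 0.996
grasp_force: 0.0
```

Run:
```python
from h import *
p,r,s=pose(); print(p,s["joint_pos"],s["contact_force"])
u=np.array([np.cos(BY),np.sin(BY),0]); R=R3(np.radians(30),BY); z=R.as_matrix()[:,2]
G=BC-.035*u; G[2]=.026; P=G+.019*z
print(P,rel(P,R))
```

```text
[ 0.48481221 -0.25268384  0.01082783] [-0.64653165  0.1729467   2.2733469   0.36631131  0.18791826  1.09253451] [-0.59534075 -0.10204066  0.37945374]
[ 0.48482788 -0.25290448  0.00954552] (array([-0.05,  0.02,  0.12]), array([-0.002,  0.   ,  0.005]))
```

Call:
drive_tool --pt "0 0 0 0 0 0 5" --pt "0 0 0 0 0 0 5" --pt "0 0 0 0 0 0 5" --pt "0 0 0 0 0 0 5" --pt "0 0 0 0 0 0 5" --force 50

```text
time: 9.93
eef_pos: [0.4838, -0.2531, 0.0109]
ee_rot: [0.066, 0.934, -0.245, 0.25]
contact_force: [-2.1, 4.0, 6.9]
grip_width: 0.69
grasp_force: 52.4
```

```bash
cat >> h.py <<'E'
SY=-.35; SC=np.array([.45,-.14,.048])  # standing spot
def stand(t):  # TCP pose with the box at tool tilt t (30deg = box level), over spot
    R=R3(t,SY); u=np.array([np.cos(SY),np.sin(SY),0]); return R
E
python3 - <<'E'
from h import *
p,r,s=pose(); print(p,s["grip_width"]*85.4,s["grasp_force"],s["contact_force"])
# box in tool frame (nominal)
Rb=Ro.from_euler('z',BY); cb=r.inv().apply(BC-p); print("box c in tool",cb, (r.inv()*Rb).as_matrix().round(3).tolist())
np.savez("grasp.npz",cb=cb,rb=(r.inv()*Rb).as_quat())
E
```

```text
[ 0.48380129 -0.25309699  0.01087326] 58.95538634490868 52.41917610168457 [-2.05466581  4.01260232  6.89605118]
box c in tool [ 0.02584427 -0.00056335  0.00782996] [[0.866, 0.004, 0.5], [0.004, -1.0, 0.001], [0.5, 0.002, -0.866]]
```

Run:
```python
from h import *
p,r,s=pose(); print(rel(p+[0,0,.14],r))
cb=np.load("grasp.npz")["cb"]
R=R3(np.radians(-60),SY); P=SC+[0,0,.10]-R.apply(cb); print(P,rel(P,R))
```

```text
(array([ 6.990e+00,  1.000e-02, -1.213e+01]), array([0., 0., 0.]))
[ 0.44403797 -0.1384234   0.17429677] (array([  0.29,  -8.03, -18.7 ]), array([-0.046, -1.566, -0.174]))
```

Call:
drive_tool --pt "2 0 -3.5 0 0 0 5" --pt "4 0 -7 0 0 0 5" --pt "5.5 0 -9.5 0 0 0 5" --pt "7 0 -12.1 0 0 0 5" --pt "7 0 -12.1 0 0 0 5"

```text
time: 10.55
eef_pos: [0.485, -0.2544, 0.1526]
ee_rot: [0.067, 0.934, -0.245, 0.252]
contact_force: [0.5, -0.6, -3.2]
grip_width: 0.69
grasp_force: 55.6
```

Run:
```python
from h import *
p,r,s=pose(); print(p,s["joint_pos"],s["grip_width"]*85.4,s["contact_force"])
cb=np.load("grasp.npz")["cb"]
for t in(-15,-60):
  R=R3(np.radians(t),SY); P=SC+[0,0,.12]-R.apply(cb); print(P,rel(P,R))
```

```text
[ 0.48502264 -0.25443879  0.15260442] [-0.64862923 -0.14738165  2.23350149  0.13060374  0.53546543  1.34039202] 58.88380070287277 [ 0.47820728 -0.63218724 -3.15644919]
[ 0.42826034 -0.13266412  0.18225215] (array([-7.94, -7.82, -8.07]), array([ 0.024, -0.787, -0.166]))
[ 0.44403797 -0.1384234   0.19429677] (array([-5.9 , -8.09, -8.28]), array([-0.045, -1.571, -0.176]))
```

Call:
drive_tool --pt "-2 -2 -2 0 -0.18 -0.04 5" --pt "-4 -4 -4 0 -0.36 -0.08 5" --pt "-6 -6 -6 0.01 -0.54 -0.12 5" --pt "-8 -8 -8 0.02 -0.72 -0.16 5" --pt "-7.5 -8 -8.1 0.01 -0.9 -0.17 5" --pt "-7 -8 -8.2 0 -1.08 -0.17 5" --pt "-6.5 -8.1 -8.3 -0.01 -1.26 -0.17 5" --pt "-6 -8.1 -8.3 -0.03 -1.42 -0.176 5"

```text
time: 11.55
eef_pos: [0.4423, -0.1371, 0.1891]
ee_rot: [-0.078, 0.885, -0.156, -0.431]
contact_force: [-0.0, 0.6, -2.8]
grip_width: 0.694
grasp_force: 55.5
```

Run:
```python
from h import *
p,r,s=pose(); print(p,s["joint_pos"],s["grip_width"]*85.4,s["contact_force"])
cb=np.load("grasp.npz")["cb"]
R=R3(np.radians(-60),SY)
for h in(.05,.02):P=SC+[0,0,h]-R.apply(cb); print(P,rel(P,R))
```

```text
[ 0.44232866 -0.13706804  0.18910654] [-0.4179052   0.53337111  1.5113535  -0.05699919  2.00262692  1.50216796] 59.24531814663542 [-0.04050323  0.59413525 -2.75277459]
[ 0.44403797 -0.1384234   0.12429677] (array([5.23, 0.09, 3.83]), array([-0.002, -0.14 ,  0.003]))
[ 0.44403797 -0.1384234   0.09429677] (array([7.6 , 0.1 , 5.67]), array([-0.002, -0.14 ,  0.003]))
```

Call:
drive_tool --pt "2.5 0 2 0 -0.07 0 5" --pt "5.2 0.1 3.8 0 -0.14 0 5" --pt "7.6 0.1 5.7 0 -0.14 0 5" --pt "7.6 0.1 5.7 0 -0.14 0 5" --pt "7.6 0.1 5.7 0 -0.14 0 5"

```text
time: 12.18
eef_pos: [0.4441, -0.1384, 0.0964]
ee_rot: [-0.088, 0.854, -0.15, -0.49]
contact_force: [-0.4, -0.4, -1.6]
grip_width: 0.692
grasp_force: 55.6
```

Run:
```python
from h import *
p,r,s=pose(); print(p,s["joint_pos"],s["contact_force"])
cb=np.load("grasp.npz")["cb"]
R=R3(np.radians(-60),SY)
for h in(.004,0.001):P=SC+[0,0,h]-R.apply(cb); print(P,rel(P,R))
im=read_camera("scene"); cv2.imwrite("pics/sc2.png",im[:,:,::-1])
q=proj("scene",[SC+[0,0,.02]])[0]; print(q); x,y=map(int,q)
cv2.imwrite("pics/st.png",cv2.convertScaleAbs(cv2.resize(im[y-60:y+60,x-60:x+60,::-1],None,fx=5,fy=5,interpolation=2),alpha=1.5))
```

```text
[ 0.44408886 -0.13836497  0.09636983] [-0.41613316  0.74870295  1.450294   -0.06113599  1.98324528  1.50996664] [-0.41399008 -0.39806079 -1.64280518]
[ 0.44403797 -0.1384234   0.07829677] (array([1.56, 0.01, 0.91]), array([-0.001, -0.005,  0.003]))
[ 0.44403797 -0.1384234   0.07529677] (array([1.82, 0.01, 1.07]), array([-0.001, -0.005,  0.003]))
[277.80397418 271.34324176]
```

View pics/st.png

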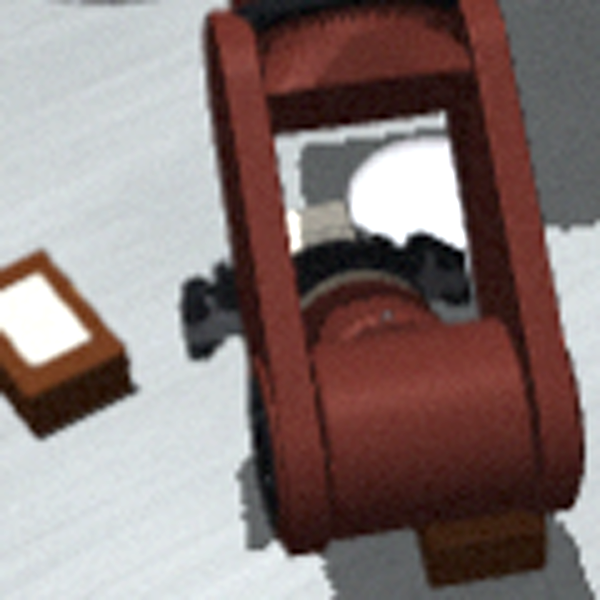

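The arm hides the box in this view. It stays clear of the brown look-alike, so I'm lowering with force feedback.

Call:
drive_tool --pt "0.8 0 0.45 0 0 0 5" --pt "1.3 0 0.75 0 0 0 5" --pt "1.55 0 0.9 0 0 0 5" --pt "1.55 0 0.9 0 0 0 5"

```text
time: 12.72
eef_pos: [0.444, -0.1382, 0.0782]
ee_rot: [-0.088, 0.854, -0.15, -0.49]
contact_force: [-0.3, 0.1, -2.1]
grip_width: 0.695
grasp_force: 55.6
```

Call:
drive_tool --pt "0.1 0 0.06 0 0 0 5" --pt "0.17 0 0.1 0 0 0 5" --pt "0.17 0 0.1 0 0 0 5"

```text
time: 13.1
eef_pos: [0.4442, -0.1383, 0.0764]
ee_rot: [-0.088, 0.854, -0.15, -0.49]
contact_force: [0.1, -0.2, -2.4]
grip_width: 0.69
grasp_force: 55.6
```

Call:
drive_tool --pt "0.09 0 0.05 0 0 0 5" --pt "0.17 0 0.1 0 0 0 5" --pt "0.17 0 0.1 0 0 0 5"

```text
time: 13.48
eef_pos: [0.4441, -0.1383, 0.0743]
ee_rot: [-0.088, 0.854, -0.15, -0.49]
contact_force: [-0.1, -1.0, -1.8]
grip_width: 0.69
grasp_force: 55.6
```

Call:
drive_tool --pt "0.09 0 0.05 0 0 0 5" --pt "0.09 0 0.05 0 0 0 5"

```text
time: 13.72
eef_pos: [0.4442, -0.1383, 0.0733]
ee_rot: [-0.088, 0.854, -0.15, -0.49]
contact_force: [-0.1, -0.2, -1.4]
grip_width: 0.69
grasp_force: 55.6
```

Call:
drive_tool --pt "0.09 0 0.05 0 0 0 5" --pt "0.09 0 0.05 0 0 0 5"

```text
time: 13.98
eef_pos: [0.4444, -0.1384, 0.0731]
ee_rot: [-0.088, 0.854, -0.15, -0.49]
contact_force: [0.6, 0.3, 0.4]
grip_width: 0.691
grasp_force: 55.9
```

Call:
drive_tool --pt "0.09 0 0.05 0 0 0 5" --pt "0.09 0 0.05 0 0 0 5"

```text
time: 14.22
eef_pos: [0.4444, -0.1384, 0.073]
ee_rot: [-0.088, 0.854, -0.15, -0.491]
contact_force: [0.9, 0.3, 4.9]
grip_width: 0.691
grasp_force: 56.2
```

Call:
drive_tool --pt "0.09 0 0.05 0 0 0 5" --pt "0.09 0 0.05 0 0 0 5"

```text
time: 14.48
eef_pos: [0.4446, -0.1384, 0.073]
ee_rot: [-0.088, 0.854, -0.15, -0.491]
contact_force: [0.8, 0.7, 7.0]
grip_width: 0.69
grasp_force: 56.4
```

Contact shows at the bench, so I'm releasing and backing off along the tool axis.

Call:
drive_tool --pt "0 0 0 0 0 0 8.5" --pt "0 0 0 0 0 0 8.5" --pt "0 0 0 0 0 0 8.5" --pt "0 0 0 0 0 0 8.5" --pt "0 0 -2 0 0 0 8.5" --pt "0 0 -5 0 0 0 8.5" --pt "0 0 -9 0 0 0 8.5" --pt "0 0 -12 0 0 0 8.5"

```text
time: 15.48
eef_pos: [0.5427, -0.1744, 0.1316]
ee_rot: [-0.088, 0.854, -0.15, -0.49]
contact_force: [0.2, -0.2, 0.0]
grip_width: 0.994
grasp_force: 0.0
```

Run:
```python
from h import *
p,r,s=pose(); print(p,s["joint_pos"])
# vertical tool, closing along SY, above spot but out sideways; y=+-u
for sg in(1,-1):
  u=sg*np.array([np.cos(SY),np.sin(SY),0]); R=Ro.from_matrix(np.c_[np.cross(u,-Z),u,-Z])
  print(rel(np.array([.50,-.28,.30]),R),rel(SC+[0,0,.20],R))
```

```text
[ 0.54272159 -0.17444384  0.13158432] [-0.40781398  0.88867516  1.12714544 -0.05907396  2.16536855  1.5056967 ]
(array([-14.76,  11.33,  -8.18]), array([-0.812,  0.809, -1.412])) (array([-15.04,  -0.09,   2.65]), array([-0.812,  0.809, -1.412]))
(array([-14.76,  11.33,  -8.18]), array([0.809, 0.813, 1.416])) (array([-15.04,  -0.09,   2.65]), array([0.809, 0.813, 1.416]))
```

Call:
drive_tool --pt "-4 3 -4 0 0 0 8.5" --pt "-9 7 -6 0 0 0 8.5" --pt "-14.8 11.3 -8.2 -0.07 0.07 -0.12 8.5" --pt "-14.8 11.3 -8.2 -0.812 0.809 -1.412 8.5" --pt "-14.8 11.3 -8.2 -0.812 0.809 -1.412 8.5" --pt "-14.8 11.3 -8.2 -0.812 0.809 -1.412 8.5" --pt "-14.8 11.3 -8.2 -0.812 0.809 -1.412 8.5" --pt "-14.8 11.3 -8.2 -0.812 0.809 -1.412 8.5"

```text
time: 16.48
eef_pos: [0.4993, -0.2789, 0.2998]
ee_rot: [-0.039, 0.924, 0.313, -0.219]
contact_force: [-0.2, 0.0, 0.3]
grip_width: 0.994
grasp_force: 0.0
```

Run:
```python
from h import *
p,r,s=pose(); print(p,s["joint_pos"])
im=read_camera("top"); im2=read_camera("scene"); cv2.imwrite("pics/top3.png",im[:,:,::-1]);cv2.imwrite("pics/sc3.png",im2[:,:,::-1])
up=lambda n,a,z:(lambda q:cv2.convertScaleAbs(cv2.resize(a[int(q[1])-40:int(q[1])+40,int(q[0])-40:int(q[0])+40,::-1],None,fx=5,fy=5,interpolation=2),alpha=1.5))(proj(n,[SC+[0,0,z]])[0])
print(proj("top",[SC+[0,0,.048]]),proj("scene",[SC]))
cv2.imwrite("pics/b3.png",np.hstack([up("top",im,.048),up("scene",im2,0)]))
```

```text
[ 0.49926888 -0.2788505   0.29980029] [-0.49342618  0.30765666  1.43026397 -0.267921    1.76390466  0.42112814]
[[386.28669313 254.88818246]] [[278.27137769 276.74004861]]
```

View pics/b3.png

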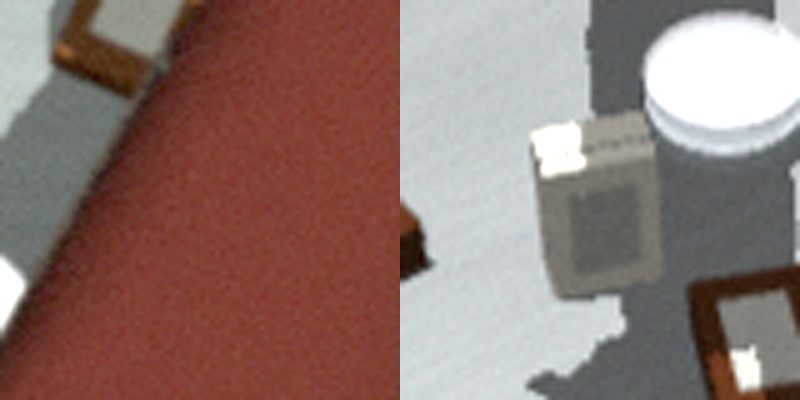

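The right half shows the box standing upright, with its front face's bottom edge from crop (153,295) to (262,280).

Run:
```python
from h import *
c=np.array([[538-400,176],[657-400,150],[531-400,126],[643-400,113]],float)
o=np.array([278-40,276-40]); P=onz("scene",o+(c+.5)/5-.5,.096); print(P.round(4),P.mean(0))
w=P[1]-P[0]+P[3]-P[2]; print("width dir",np.arctan2(w[1],w[0]),np.linalg.norm(w)/2, "thick",np.linalg.norm(P[0]-P[2]+P[1]-P[3])/2)
b=onz("scene",o+(np.array([[153,296],[262,281]])+.5)/5-.5,0);print(b.round(4),np.arctan2(*(b[1]-b[0])[1::-1]), "centre est",b.mean(0)-.017*np.array([np.cos(SY),np.sin(SY),0]))
u=np.array([np.cos(SY),np.sin(SY),0]); R=Ro.from_matrix(np.c_[np.cross(u,-Z),u,-Z])
print(rel(np.array([*SC[:2],.20]),R))
```

```text
[[ 0.4541 -0.1779  0.096 ]
 [ 0.4739 -0.1197  0.096 ]
 [ 0.4212 -0.162   0.096 ]
 [ 0.4471 -0.1106  0.096 ]] [ 0.44908741 -0.14256905  0.096     ]
width dir 1.1759347431167184 0.05935460091002587 thick 0.03231335511506223
[[ 0.4494 -0.1746  0.    ]
 [ 0.4746 -0.1222  0.    ]] 1.1226821755318717 centre est [ 4.45989319e-01 -1.42545488e-01  5.55111512e-17]
(array([  8.64, -11.76,  10.36]), array([-0.321,  0.322, -0.565]))
```

Call:
drive_tool --pt "2.9 -3.9 3 -0.321 0.322 -0.565 8.5" --pt "5.8 -7.8 6 -0.321 0.322 -0.565 8.5" --pt "8.6 -11.8 8.4 -0.321 0.322 -0.565 8.5" --pt "8.6 -11.8 8.4 -0.321 0.322 -0.565 8.5" --pt "8.6 -11.8 8.4 -0.321 0.322 -0.565 8.5" --pt "8.6 -11.8 8.4 -0.321 0.322 -0.565 8.5"

```text
time: 17.32
eef_pos: [0.4593, -0.1396, 0.2165]
ee_rot: [-0.001, 0.82, 0.572, -0.001]
contact_force: [-0.2, 0.4, 0.7]
grip_width: 0.993
grasp_force: 0.0
```

Run:
```python
from h import *
p,r,s=pose(); print(p,s["joint_pos"])
a=-.36;u=np.array([np.cos(a),np.sin(a),0]); R=Ro.from_matrix(np.c_[np.cross(u,-Z),u,-Z])
print(rel(np.array([.449,-.142,.052]),R))
```

```text
[ 0.45933953 -0.13964312  0.2165126 ] [-4.40792207e-01 -8.18864586e-02  1.95832011e+00 -1.08403582e-03
  1.26906657e+00 -8.75818380e-02]
(array([-0.57, -0.82, 16.46]), array([-0.004,  0.001,  0.007]))
```

Call:
drive_tool --pt "-0.6 -0.8 2 0 0 0 8.5" --pt "-0.6 -0.8 7 0 0 0 8.5" --pt "-0.6 -0.8 11 0 0 0 8.5" --pt "-0.6 -0.8 14 0 0 0 8.5" --pt "-0.6 -0.8 16 0 0 0 8.5" --pt "-0.6 -0.8 16.4 0 0 0 8.5" --pt "-0.6 -0.8 16.4 0 0 0 8.5"

```text
time: 18.2
eef_pos: [0.4494, -0.142, 0.0522]
ee_rot: [-0.001, 0.819, 0.573, -0.001]
contact_force: [-0.2, 0.3, 0.5]
grip_width: 0.99
grasp_force: 0.0
```

Call:
drive_tool --pt "0 0 0 0 0 0 6" --pt "0 0 0 0 0 0 5" --pt "0 0 0 0 0 0 4.4" --pt "0 0 0 0 0 0 4" --pt "0 0 0 0 0 0 3.5" --pt "0 0 0 0 0 0 2.8" --pt "0 0 0 0 0 0 2.8" --pt "0 0 0 0 0 0 2.8" --force 30

```text
time: 19.2
eef_pos: [0.4488, -0.1417, 0.0522]
ee_rot: [-0.001, 0.819, 0.573, -0.001]
contact_force: [-0.1, 0.2, 0.8]
grip_width: 0.396
grasp_force: 32.0
```

Run:
```python
from h import *
p,r,s=pose(); print(p,s["joint_pos"],s["grip_width"]*85.4,s["grasp_force"],s["contact_force"])
im2=read_camera("scene"); cv2.imwrite("pics/sc4.png",im2[:,:,::-1])
for h in (.1,.18):print(rel(p+[0,0,h],r))
```

```text
[ 0.44880688 -0.14174924  0.05221553] [-4.55142084e-01  1.34683691e-01  2.09024434e+00 -1.15543340e-04
  9.19348239e-01 -1.05534676e-01] 33.78950935056276 32.02316701412201 [-0.07843946  0.2016436   0.81965858]
(array([  0.  ,  -0.03, -10.  ]), array([ 0.,  0., -0.]))
(array([ 1.0e-02, -5.0e-02, -1.8e+01]), array([ 0.,  0., -0.]))
```

Call:
drive_tool --pt "0 0 -2 0 0 0 2.8" --pt "0 0 -6 0 0 0 2.8" --pt "0 0 -11 0 0 0 2.8" --pt "0 0 -16 0 0 0 2.8" --pt "0 0 -20 0 0 0 2.8" --pt "0 0 -20 0 0 0 2.8" --force 40

```text
time: 20.0
eef_pos: [0.4507, -0.1426, 0.2551]
ee_rot: [0.001, 0.819, 0.573, 0.001]
contact_force: [-0.2, -0.4, -1.8]
grip_width: 0.394
grasp_force: 40.5
```

```bash
cat >> h.py <<'E'
PAD=np.array([.5406,.2576,.006]); RP=Ro.from_matrix(np.c_[np.cross(-YC,-Z),-YC,-Z])
E
python3 - <<'E'
from h import *
p,r,s=pose(); print(p,s["joint_pos"],s["grip_width"]*85.4,s["contact_force"])
print(rel(np.array([*PAD[:2],.25]),RP))
E
```

```text
[ 0.45065353 -0.14261704  0.25512387] [-4.55016879e-01 -1.39206186e-01  1.93613834e+00 -1.82751181e-04
  1.34200398e+00 -1.05540590e-01] 33.6680798640064 [-0.15085445 -0.42763465 -1.80549491]
(array([40.68, -5.25,  0.48]), array([ 0.003, -0.001,  0.936]))
```

Call:
drive_tool --pt "4 -0.5 0.3 0 0 0.1 2.8" --pt "9 -1 0.3 0 0 0.25 2.8" --pt "15 -2 0.4 0 0 0.4 2.8" --pt "21 -3 0.4 0 0 0.55 2.8" --pt "27 -3.5 0.4 0 0 0.7 2.8" --pt "33 -4.3 0.5 0 0 0.83 2.8" --pt "38 -5 0.5 0 0 0.936 2.8" --pt "40.7 -5.2 0.5 0 0 0.936 2.8"

```text
time: 21.0
eef_pos: [0.5373, 0.2604, 0.243]
ee_rot: [-0.001, 0.99, 0.143, -0.005]
contact_force: [0.2, -0.0, -2.3]
grip_width: 0.392
grasp_force: 40.5
```

Call:
drive_tool --pt "0 0 0 0 0 0 2.8" --pt "0 0 0 0 0 0 2.8" --pt "0 0 0 0 0 0 2.8"

```text
time: 21.38
eef_pos: [0.5388, 0.2571, 0.2461]
ee_rot: [-0.001, 0.99, 0.142, -0.003]
contact_force: [-0.2, 0.1, -2.6]
grip_width: 0.391
grasp_force: 40.5
```

Run:
```python
from h import *
p,r,s=pose(); print(p,s["joint_pos"],s["contact_force"])
print(rel(np.array([*PAD[:2],.075]),RP))
im=read_camera("top"); im2=read_camera("scene"); cv2.imwrite("pics/top5.png",im[:,:,::-1]);cv2.imwrite("pics/sc5.png",im2[:,:,::-1])
up=lambda a:cv2.convertScaleAbs(cv2.resize(a[:,:,::-1],None,fx=4,fy=4,interpolation=2),alpha=1.7)
cv2.imwrite("pics/p5.png",np.hstack([up(im2[150:290,350:450]),up(im[130:270,190:290])]))
```

```text
[0.53884635 0.25707085 0.24607317] [0.32647768 0.14933206 1.66348771 0.00229428 1.33377021 1.61271615] [-0.24923256  0.12212987 -2.63680874]
(array([ 0.27,  0.03, 17.11]), array([-0.002,  0.005, -0.001]))
```

View pics/p5.png

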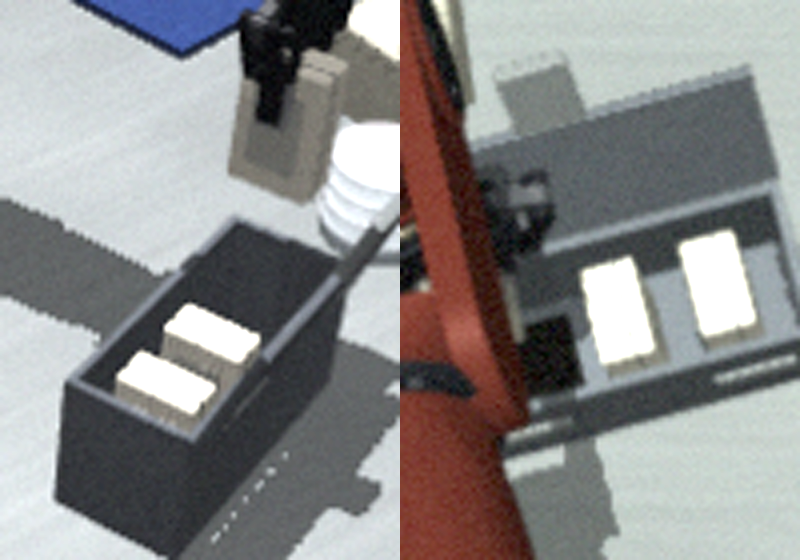

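The left half shows the box held upright above the +y end. Now I'm checking its measured position against the model, and the filed boxes against the case.

Run:
```python
from h import *
p,r,s=pose(); zb=p[2]-.052; X=r.as_matrix()[:,0]; Y=r.as_matrix()[:,1]
pts=[[*(p+a*.03*X+b*.017*Y)[:2],z] for z in(zb,zb+.096) for a in(1,-1) for b in(1,-1)]
print("pred crop px",((proj("scene",pts)-[350,150]+.5)*4-.5).round(0).tolist())
t=cv2.imread("pics/top5.png"); m=cv2.inRange(t,(120,120,120),(255,255,255)); m[:185]=0;m[225:]=0;m[:,:232]=0;m[:,280:]=0
cs,_=cv2.findContours(m,0,1)
C=np.array([.5561,.1975,0])+.002*XC
for c in sorted(cs,key=cv2.contourArea)[-2:]:
    b=cv2.boxPoints(cv2.minAreaRect(c)); P=onz("top",b,.102); d=P.mean(0)-C
    print(P.mean(0).round(4),"in case",d@XC,d@YC,[np.linalg.norm(P[i]-P[i-1]).round(3) for i in(0,1)],np.arctan2(*(P[1]-P[0])[1::-1]))
```

```text
pred crop px [[306.0, 206.0], [330.0, 182.0], [226.0, 173.0], [251.0, 150.0], [329.0, 82.0], [353.0, 59.0], [244.0, 50.0], [270.0, 28.0]]
[0.5577 0.1986 0.102 ] in case -0.00012975815104731352 0.0005540848786382802 [np.float64(0.058), np.float64(0.033)] -1.3064086897050105
[0.5756 0.139  0.102 ] in case 0.0002703885291890709 -0.06161235436473869 [np.float64(0.059), np.float64(0.033)] -1.2825296958633154
```

Filed boxes measure within 1 mm of the expected case frame, and the held box agrees with the model to about 1 pixel. Lowering now.

Call:
drive_tool --pt "0.25 0 0 0 0.005 0 2.8" --pt "0.25 0 3 0 0.005 0 2.8" --pt "0.25 0 6 0 0.005 0 2.8" --pt "0.25 0 9 0 0.005 0 2.8" --pt "0.25 0 12 0 0.005 0 2.8" --pt "0.25 0 15 0 0.005 0 2.8" --pt "0.25 0 17 0 0.005 0 2.8" --pt "0.25 0 17 0 0.005 0 2.8"

```text
time: 22.48
eef_pos: [0.5399, 0.2587, 0.0754]
ee_rot: [-0.001, 0.99, 0.142, -0.001]
contact_force: [-1.2, -0.3, -1.9]
grip_width: 0.394
grasp_force: 40.4
```

Run:
```python
from h import *
p,r,s=pose(); print(p,s["contact_force"],s["grip_width"]*85.4)
print(rel(np.array([*PAD[:2],.062]),RP))
```

```text
[0.53992355 0.25865199 0.0754005 ] [-1.23871207 -0.25721999 -1.89269186] 33.681442948225154
(array([0.04, 0.12, 1.34]), array([-0.002,  0.002,  0.   ]))
```

Call:
drive_tool --pt "0 0.1 0.5 0 0 0 2.8" --pt "0 0.1 0.9 0 0 0 2.8" --pt "0 0.1 1.2 0 0 0 2.8" --pt "0 0.1 1.3 0 0 0 2.8" --pt "0 0.1 1.3 0 0 0 2.8"

```text
time: 23.1
eef_pos: [0.5422, 0.2587, 0.0652]
ee_rot: [-0.001, 0.99, 0.142, 0.001]
contact_force: [-1.9, -1.1, 2.4]
grip_width: 0.395
grasp_force: 40.6
```

Call:
drive_tool --pt "0 0 0.1 0 0 0 2.8" --pt "0 0 0.1 0 0 0 2.8"

```text
time: 23.35
eef_pos: [0.5423, 0.2587, 0.0651]
ee_rot: [-0.002, 0.99, 0.142, 0.001]
contact_force: [-2.7, -1.9, 8.2]
grip_width: 0.394
grasp_force: 41.0
```

Call:
drive_tool --pt "0 0 0.1 0 0 0 2.8" --pt "0 0 0.1 0 0 0 2.8"

```text
time: 23.6
eef_pos: [0.543, 0.2585, 0.0649]
ee_rot: [-0.001, 0.99, 0.142, 0.002]
contact_force: [-3.6, -2.3, 8.8]
grip_width: 0.394
grasp_force: 40.9
```

Contact came about 5 mm early, so I'm looking before I release.

Run:
```python
from h import *
p,r,s=pose(); print(p,s["contact_force"],s["ft_torque"])
im2=read_camera("scene"); im=read_camera("top")
up=lambda a,f:cv2.convertScaleAbs(cv2.resize(a[:,:,::-1],None,fx=f,fy=f,interpolation=2),alpha=2)
cv2.imwrite("pics/p6.png",np.hstack([up(im2[185:275,370:445],6)[:540,:450],cv2.resize(up(im[165:265,190:255],5),(351,540))]))
X=r.as_matrix()[:,0]; Y=r.as_matrix()[:,1]
pts=[[*(p+a*.03*X+b*.017*Y)[:2],.104] for a in(1,-1) for b in(1,-1)]
print("pred top corners in crop",((proj("scene",pts)-[370,185]+.5)*6-.5).round(0).tolist())
```

```text
[0.54303668 0.25849696 0.06490493] [-3.64569033 -2.28009345  8.80982932] [0.08758935 0.55457634 0.15745054]
pred top corners in crop [[318.0, 262.0], [353.0, 225.0], [204.0, 212.0], [239.0, 176.0]]
```

View pics/p6.png

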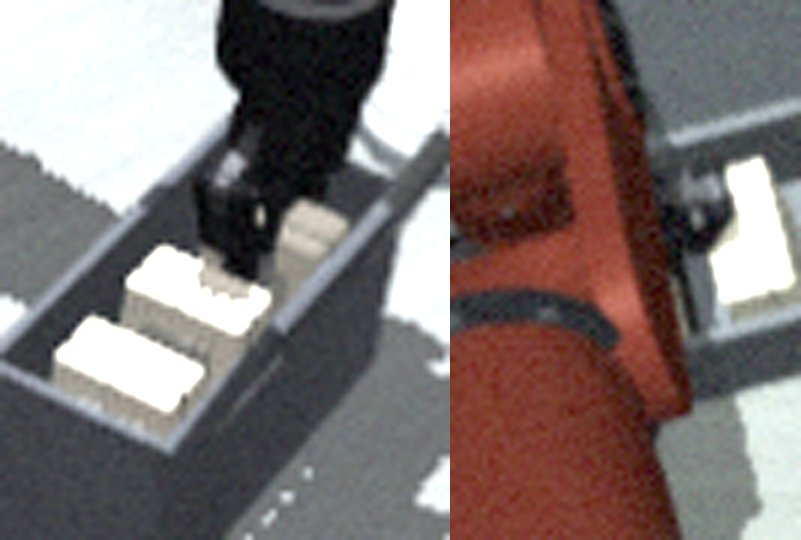

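The visible top corner of the box (crop (320,245) and (347,213)) sits above the level-box prediction, so the box swung slightly in the grip and its -x bottom edge touches first. I'll soften the grip and press down gently so it levels itself against the pad.

Call:
drive_tool --pt "0 0 0 0 0 0 2.8" --pt "0 0 0.1 0 0 0 2.8" --pt "0 0 0.2 0 0 0 2.8" --pt "0 0 0.2 0 0 0 2.8" --force 20

```text
time: 24.2
eef_pos: [0.5433, 0.2585, 0.0647]
ee_rot: [-0.001, 0.99, 0.143, 0.002]
contact_force: [-6.8, -5.1, 18.0]
grip_width: 0.393
grasp_force: 41.1
```

Call:
drive_tool --pt "0 0 0.1 0 0 0 2.8" --pt "0 0 0.2 0 0 0 2.8" --pt "0 0 0.2 0 0 0 2.8" --force 20

```text
time: 24.58
eef_pos: [0.5456, 0.2583, 0.0643]
ee_rot: [-0.001, 0.99, 0.143, 0.005]
contact_force: [-1.9, -7.1, 19.7]
grip_width: 0.393
grasp_force: 40.4
```

Run:
```python
from h import *
p,r,s=pose(); print(p,s["contact_force"],s["ft_torque"],s["grasp_force"],s["grip_width"]*85.4)
print(rel(np.array([*PAD[:2],.06]),RP))
```

```text
[0.5456005  0.25833223 0.06426302] [-1.94159496 -7.07556802 19.69976222] [-0.08307486  0.68074641  0.24513125] 40.39690455654636 33.60402744699799
(array([-0.5 , -0.07,  0.42]), array([-0.001, -0.009,  0.001]))
```

Run:
```python
from h import *
g=cv2.GaussianBlur(cv2.imread("pics/sc5.png",0),(0,0),.7).astype(float)
def peak(v): 
    i=int(np.argmax(v)); 
    if 0<i<len(v)-1: return i+.5*(v[i-1]-v[i+1])/(v[i-1]-2*v[i]+v[i+1])
    return i
cols=np.arange(410,425); rows=[]
for c in cols:
    lo=int(150+(173+.4125*(4*(c-350)-226))/4)-5; d=np.diff(g[lo:lo+12,c]); rows.append(lo+.5+peak(d))
print("bottom",np.round(rows,1),"slope",np.polyfit(cols,rows,1)); 
rr=np.arange(172,190); cc=[]
for y in rr: d=-np.diff(g[y,402:418]); cc.append(402.5+peak(d))
print("left",np.round(cc,1),np.polyfit(rr,cc,1))
# model: tilt about tool y at grasp point, predicted slopes
p=np.array([.53885,.25707,.24607]); gp=p+[0,0,.019]
for t in(-.15,-.1,-.05,0,.05):
    Rt=Ro.from_rotvec(t*YC)
    f=lambda a,z:gp+Rt.apply(a*.03*XC-.017*YC+(z)*Z)
    q=proj("scene",[f(-1,-.071),f(1,-.071),f(-1,-.02)])
    m=np.polyfit(q[:2,0],q[:2,1],1); e=np.polyfit(q[[0,2],1],q[[0,2],0],1)
    print(t,"bottom",m,"row@417",np.polyval(m,417).round(1),"left",e,"col@181",np.polyval(e,181).round(1))
print(np.polyval(np.polyfit(cols,rows,1),417),np.polyval(np.polyfit(rr,cc,1),181))
```

```text
bottom [194.5 194.9 195.5 195.9 196.3 196.8 197.1 197.6 198.2 198.6 199.  199.2
 199.6 200.  200.5] slope [ 0.42587793 19.98463679]
left [414.2 414.2 414.1 413.9 413.5 413.4 413.3 408.4 408.3 408.1 407.8 407.6
 407.5 407.4 407.3 407.2 407.  406.7] [ -0.54167147 507.76170479]
-0.15 bottom [ 0.26807801 85.98138716] row@417 197.8 left [1.18432193e-02 4.07034752e+02] col@181 409.2
-0.1 bottom [ 0.31559507 66.0800193 ] row@417 197.7 left [-3.87704392e-02  4.15738649e+02] col@181 408.7
-0.05 bottom [ 0.363415   46.10932387] row@417 197.7 left [-9.08500389e-02  4.24668315e+02] col@181 408.2
0 bottom [ 0.41177006 25.97293764] row@417 197.7 left [-1.44727817e-01  4.33879459e+02] col@181 407.7
0.05 bottom [0.4609025  5.57104193] row@417 197.8 left [-2.00777976e-01  4.43434551e+02] col@181 407.1
197.57573426573433 409.71916792143145
```

The edge fit shows the box was level in the air (about 0.015 rad) and hadn't slipped. I need to find what's touching, so I'll measure the filed box and the current tilt.

Run:
```python
from h import *
im=read_camera("top")[:,:,::-1].copy(); sc=read_camera("scene")[:,:,::-1].copy()
cv2.imwrite("pics/top6.png",im);cv2.imwrite("pics/sc6.png",sc)
C=np.array([.5561,.1975,0])+.002*XC
m=cv2.inRange(im,(120,120,120),(255,255,255)); m[:185]=0;m[225:]=0;m[:,:232]=0;m[:,280:]=0
cs,_=cv2.findContours(m,0,1)
for c in sorted(cs,key=cv2.contourArea)[-2:]:
    b=cv2.boxPoints(cv2.minAreaRect(c)); P=onz("top",b,.102); d=P.mean(0)-C
    print("filed",d@XC,d@YC,[np.linalg.norm(P[i]-P[i-1]).round(3) for i in(0,1)],np.arctan2(*(P[1]-P[0])[1::-1]))
p,r,s=pose(); dp=p-PAD; print("tcp in pad",dp@XC,dp@YC,p[2])
# corner of broad face right vertical edge: scan rows in scene
g=sc[:,:,1].astype(int)
print(g[216:234,414:430])
pts=[p+[0,0,.044]+a*.03*XC+b*.017*YC for a,b in((1,-1),(1,1),(-1,-1))]+[p+[0,0,.014]+.03*XC-.017*YC]
print(proj("scene",pts).round(1).tolist())
```

```text
filed -0.00013573981419380543 0.0002653039525122526 [np.float64(0.058), np.float64(0.032)] -1.306399434131775
filed 0.00043371988470241804 -0.06172881942177774 [np.float64(0.058), np.float64(0.033)] -1.304661712179473
tcp in pad 0.005688163246447087 -0.0009403147456271893 0.06408643487201253
[[ 12  10  17  11   8  11   9  11   6   7  12  19  31  36  30  29]
 [ 13   9  14   9   5   9   7  12   5  12  13  21  29  31  31  32]
 [  8   9  10  16  15  15  19  18  17  15  18  28  30  30  32  32]
 [  7   8   7   5   9  25  58  67  66  51  28  30  32  29  31  34]
 [ 23   7  14  15  40  70  91 101 102  91  72  50  33  32  31  32]
 [ 50   4   8  32  84 101 104 102 102 101  98  85  67  53  37  40]
 [ 50   8   6  40  94  94 104 101 101 102 102 104 100  90  68  59]
 [ 20  10  21  53  93  91  93  89  96 102 104 104 103  97  85  81]
 [  8  13  24  75 104 103  93  86  87  91  95 101  99  89  85  86]
 [  8   7  34  85 101 103 104 103  93  86  85  88  84  85  85  81]
 [  7  11  36  81  88  92  99 100 103 102  86  65  80  85  82  65]
 [ 13  18  40  71  75  81  87  90  99 100  81  77  85  80  69  42]
 [ 34  36  55  74  69  72  73  77  83  85  82  85  82  71  41  26]
 [ 49  49  64  73  73  70  73  75  70  82  90  81  70  46  29  30]
 [ 45  44  61  73  74  75  70  68  77  88  83  75  48  27  32  30]
 [ 48  50  62  65  70  70  75  75  88  85  75  48  28  31  31  32]
 [ 45  46  60  62  62  75  76  90  84  76  50  29  27  31  29  32]
 [110  54  61  63  64  82  83  83  75  55  27  27  32  32  32  31]]
[[423.6, 227.8], [429.4, 221.5], [404.5, 219.4], [422.1, 236.1]]
```

Call:
drive_tool --pt "-0.1 0 -0.5 0 0 0 2.8" --pt "-0.2 0 -2.5 0 0 0 2.8" --pt "-0.3 0 -6 0 0 0 2.8" --pt "-0.3 0 -10 0 0 0 2.8" --pt "-0.3 0 -14 0 0 0 2.8" --pt "-0.3 0 -17 0 0 0 2.8" --pt "-0.3 0 -18.3 0 0 0 2.8" --pt "-0.3 0 -18.3 0 0 0 2.8"

```text
time: 25.68
eef_pos: [0.5387, 0.2574, 0.242]
ee_rot: [-0.002, 0.99, 0.142, 0.002]
contact_force: [0.2, 0.3, -2.3]
grip_width: 0.396
grasp_force: 40.9
```

```bash
cat > edge.py <<'E'
from h import *
def peak(v):
    i=int(np.argmax(v)); return i+.5*(v[i-1]-v[i+1])/(v[i-1]-2*v[i]+v[i+1]) if 0<i<len(v)-1 else i
p,r,s=pose(); print(p,r.as_matrix()[:,2],s["contact_force"],s["ft_torque"],s["grasp_force"])
im=read_camera("scene"); cv2.imwrite("pics/sc7.png",im[:,:,::-1])
g=cv2.GaussianBlur(cv2.cvtColor(im,cv2.COLOR_RGB2GRAY),(0,0),.7).astype(float)
gp=p+[0,0,.019]
def model(t,dz):
    Rt=Ro.from_rotvec(t*YC); f=lambda a,b,z:gp+Rt.apply(a*.03*XC+b*.017*YC+z*Z)+[0,0,dz]
    return proj("scene",[f(-1,-1,-.071),f(1,-1,-.071),f(1,1,-.071),f(-1,-1,-.02)])
q=model(0,0); print(q.round(1).tolist())
cols=np.arange(int(q[0,0])+3,int(q[1,0])-1); rows=[]
for c in cols:
    lo=int(np.interp(c,q[:2,0],q[:2,1]))-6; rows.append(lo+.5+peak(np.diff(g[lo:lo+13,c])))
m=np.polyfit(cols,rows,1); mid=cols.mean(); print("bottom seen",m[0],np.polyval(m,mid),np.round(rows,1))
for t,dz in((-.1,0),(0,0),(.1,0),(0,-.005)):
    k=model(t,dz); mm=np.polyfit(k[:2,0],k[:2,1],1); print(t,dz,mm[0],np.polyval(mm,mid))
E
python3 edge.py
```

```text
[0.53866549 0.25737009 0.24195505] [ 0.00281301  0.0035539  -0.99998973] [ 0.23294404  0.29732298 -2.32641083] [ 0.0285191   0.00879203 -0.00828368] 40.93909978866577
[[405.8, 194.3], [425.8, 202.5], [431.7, 196.5], [408.1, 178.5]]
bottom seen 0.42287301582500947 198.37322181494966 [195.2 195.5 195.9 196.5 197.1 197.5 197.7 198.1 198.5 199.2 199.6 199.9
 200.2 200.5 201.1 201.6]
-0.1 0 0.31705731408602417 198.44295424630565
0 0 0.4130880041689608 198.31376835232646
0.1 0 0.5122347208456154 198.41487351584678
0 -0.005 0.41479035465920405 199.9307895697969
```

The box is level and hasn't slipped. The force and torque readings place the contact near rim height on the +y side, so a finger knuckle is resting on the +y wall. I'll set the box on clear bench and grip it about 12 mm higher.

Call:
drive_tool --pt "-2 1 0 0 0 0 2.8" --pt "-5 3 0 0 0 0 2.8" --pt "-9 5.3 0 0 0 0 2.8" --pt "-12.5 7.4 0 0 0 0 2.8" --pt "-14.5 8.5 0 0 0 0 2.8" --pt "-15 8.8 0 0 0 0 2.8" --pt "-15 8.8 1 0 0 0 2.8" --pt "-15 8.8 4 0 0 0 2.8"

```text
time: 26.72
eef_pos: [0.4215, 0.1313, 0.2012]
ee_rot: [-0.002, 0.99, 0.142, 0.003]
contact_force: [0.2, 0.6, -2.4]
grip_width: 0.392
grasp_force: 41.0
```

Call:
drive_tool --pt "0 0 4 0 0 0 2.8" --pt "0 0 8 0 0 0 2.8" --pt "0 0 11 0 0 0 2.8" --pt "0 0 12.5 0 0 0 2.8" --pt "0 0 12.5 0 0 0 2.8"

```text
time: 27.35
eef_pos: [0.4187, 0.1311, 0.0743]
ee_rot: [-0.001, 0.99, 0.142, -0.001]
contact_force: [-0.6, 0.5, -2.2]
grip_width: 0.398
grasp_force: 40.8
```

Run:
```python
from h import *
p,r,s=pose(); print(p,s["contact_force"],s["joint_pos"]); print(rel(np.array([*p[:2],.053]),RP))
```

```text
[0.41870462 0.13106469 0.07429312] [-0.59724874  0.53863544 -2.23324924] [0.14115531 0.02552542 2.15561641 0.00342242 0.96188723 1.4242414 ]
(array([0.  , 0.01, 2.13]), array([-0.003,  0.001,  0.001]))
```

Call:
drive_tool --pt "0 0 1 0 0 0 2.8" --pt "0 0 1.7 0 0 0 2.8" --pt "0 0 2.1 0 0 0 2.8" --pt "0 0 2.1 0 0 0 2.8"

```text
time: 27.85
eef_pos: [0.4195, 0.1309, 0.0546]
ee_rot: [-0.001, 0.99, 0.142, 0.001]
contact_force: [-0.4, 0.0, -2.3]
grip_width: 0.397
grasp_force: 40.9
```

Call:
drive_tool --pt "0 0 0.1 0 0 0 2.8" --pt "0 0 0.1 0 0 0 2.8"

```text
time: 28.1
eef_pos: [0.4198, 0.1309, 0.0539]
ee_rot: [-0.001, 0.99, 0.142, 0.001]
contact_force: [0.2, -0.6, -2.0]
grip_width: 0.396
grasp_force: 40.9
```

Call:
drive_tool --pt "0 0 0.1 0 0 0 2.8" --pt "0 0 0.1 0 0 0 2.8"

```text
time: 28.35
eef_pos: [0.4196, 0.1309, 0.0526]
ee_rot: [-0.001, 0.99, 0.142, 0.001]
contact_force: [-0.3, -0.6, -1.6]
grip_width: 0.393
grasp_force: 40.9
```

Call:
drive_tool --pt "0 0 0.1 0 0 0 2.8" --pt "0 0 0.1 0 0 0 2.8"

```text
time: 28.6
eef_pos: [0.4198, 0.131, 0.0522]
ee_rot: [-0.001, 0.99, 0.142, 0.001]
contact_force: [-1.1, -1.3, 3.1]
grip_width: 0.394
grasp_force: 41.3
```

Call:
drive_tool --pt "0 0 0 0 0 0 5" --pt "0 0 0 0 0 0 5" --pt "0 0 0 0 0 0 5" --pt "0 0 -0.6 0 0 0 5" --pt "0 0 -1.2 0 0 0 5" --pt "0 0 -1.2 0 0 0 5"

```text
time: 29.35
eef_pos: [0.4204, 0.131, 0.0646]
ee_rot: [-0.001, 0.99, 0.142, 0.002]
contact_force: [0.7, -0.1, 0.6]
grip_width: 0.587
grasp_force: 0.0
```

Call:
drive_tool --pt "0 0 0 0 0 0 4.2" --pt "0 0 0 0 0 0 3.6" --pt "0 0 0 0 0 0 2.8" --pt "0 0 0 0 0 0 2.8" --pt "0 0 0 0 0 0 2.8" --force 40

```text
time: 29.98
eef_pos: [0.4196, 0.1308, 0.0636]
ee_rot: [-0.001, 0.99, 0.142, 0.001]
contact_force: [0.6, 0.0, 1.2]
grip_width: 0.387
grasp_force: 40.2
```

Call:
drive_tool --pt "0 0 -1 0 0 0 2.8" --pt "0 0 -4 0 0 0 2.8" --pt "0 0 -8 0 0 0 2.8" --pt "0 0 -12 0 0 0 2.8" --pt "0 0 -15.5 0 0 0 2.8" --pt "0 0 -17.5 0 0 0 2.8" --pt "0 0 -18 0 0 0 2.8"

```text
time: 30.85
eef_pos: [0.42, 0.1307, 0.2455]
ee_rot: [-0.002, 0.99, 0.142, 0.003]
contact_force: [0.1, -0.0, -2.6]
grip_width: 0.39
grasp_force: 40.2
```

Run:
```python
from h import *
p,r,s=pose(); print(p,s["contact_force"],s["grip_width"]*85.4); print(rel(np.array([*PAD[:2],.245]),RP))
```

```text
[0.41999122 0.13066435 0.24546877] [ 0.07681393 -0.01290117 -2.62602735] 33.26738100306187
(array([15.15, -8.78,  0.15]), array([-0.002, -0.005,  0.   ]))
```

Call:
drive_tool --pt "2 -1 0 0 0 0 2.8" --pt "5 -3 0 0 0 0 2.8" --pt "9 -5.3 0 0 0 0 2.8" --pt "12.6 -7.3 0 0 0 0 2.8" --pt "14.6 -8.5 0 0 0 0 2.8" --pt "15.1 -8.8 0 0 0 0 2.8" --pt "15.1 -8.8 0 0 0 0 2.8" --pt "15.1 -8.8 0 0 0 0 2.8"

```text
time: 31.85
eef_pos: [0.5386, 0.2566, 0.2437]
ee_rot: [-0.001, 0.99, 0.142, 0.0]
contact_force: [-0.0, -0.8, -2.3]
grip_width: 0.392
grasp_force: 40.3
```

```bash
sed -i 's/-\.071/-.083/g;s/gp=p+\[0,0,.019\]/gp=p+[0,0,.019]/;s/-\.02)\])/-.03)])/' edge.py; python3 edge.py
python3 - <<'E'
from h import *
print(rel(np.array([*PAD[:2],.085]),RP))
E
```

```text
[0.53857137 0.25655497 0.24369794] [ 1.21573109e-05  2.25776427e-03 -9.99997451e-01] [-0.04589086 -0.79710163 -2.25993109] [-0.04383943  0.07933717  0.0368596 ] 40.31025230884552
[[405.1, 197.5], [424.9, 205.8], [430.9, 199.6], [407.4, 181.2]]
bottom seen 0.4188949201475452 201.47160986616873 [198.5 199.  199.5 199.8 200.2 200.6 201.  201.5 202.  202.2 202.5 203.1
 203.5 204.  204.6]
-0.1 0 0.32115219423292035 201.7302528339206
0 0 0.4167600950203443 201.6070695687754
0.1 0 0.5154863510571805 201.75121599385372
0 -0.005 0.41844586342450135 203.20844101060368
(array([ 1.90e-01, -1.00e-02,  1.59e+01]), array([-0.002, -0.001, -0.   ]))
```

Level and unslipped. Lowering again; I expect pad contact at a TCP height of about 0.072 m.

Call:
drive_tool --pt "0.1 0 1 0 0 0 2.8" --pt "0.2 0 4 0 0 0 2.8" --pt "0.2 0 7.5 0 0 0 2.8" --pt "0.2 0 11 0 0 0 2.8" --pt "0.2 0 14 0 0 0 2.8" --pt "0.2 0 15.5 0 0 0 2.8" --pt "0.2 0 15.9 0 0 0 2.8" --pt "0.2 0 15.9 0 0 0 2.8"

```text
time: 32.9
eef_pos: [0.5424, 0.2585, 0.0861]
ee_rot: [-0.001, 0.99, 0.142, 0.002]
contact_force: [-0.1, 0.3, -1.9]
grip_width: 0.391
grasp_force: 40.2
```

Run:
```python
from h import *
p,r,s=pose(); print(p,s["contact_force"]); print(rel(np.array([*PAD[:2],.075]),RP))
```

```text
[0.5423539  0.25853321 0.08609055] [-0.08340328  0.27932786 -1.86080344]
(array([-0.2 ,  0.04,  1.11]), array([-0.002, -0.004,  0.   ]))
```

Call:
drive_tool --pt "-0.2 0 0.5 0 0 0 2.8" --pt "-0.2 0 1.1 0 0 0 2.8" --pt "-0.2 0 1.1 0 0 0 2.8"

```text
time: 33.28
eef_pos: [0.5392, 0.2576, 0.0737]
ee_rot: [-0.001, 0.99, 0.142, 0.0]
contact_force: [0.1, 0.2, -2.4]
grip_width: 0.39
grasp_force: 40.2
```

Call:
drive_tool --pt "0 0 0.1 0 0 0 2.8" --pt "0 0 0.2 0 0 0 2.8" --pt "0 0 0.2 0 0 0 2.8"

```text
time: 33.65
eef_pos: [0.5397, 0.2578, 0.0722]
ee_rot: [-0.001, 0.99, 0.142, 0.001]
contact_force: [-0.1, -0.5, -1.9]
grip_width: 0.394
grasp_force: 40.2
```

Call:
drive_tool --pt "0 0 0.1 0 0 0 2.8" --pt "0 0 0.1 0 0 0 2.8"

```text
time: 33.9
eef_pos: [0.54, 0.2579, 0.0717]
ee_rot: [-0.001, 0.99, 0.142, 0.001]
contact_force: [-0.9, 0.6, 0.2]
grip_width: 0.39
grasp_force: 40.5
```

Pad contact came at 0.0717 m as expected, and the position is within 1 mm of the target. Releasing gently and withdrawing straight up.

Call:
drive_tool --pt "0 0 0.05 0 0 0 3.6" --pt "0 0 0.05 0 0 0 4" --pt "0 0 0.05 0 0 0 4.6" --pt "0 0 0.05 0 0 0 4.8" --pt "0 0 0.05 0 0 0 4.8"

```text
time: 34.52
eef_pos: [0.5398, 0.2578, 0.0707]
ee_rot: [-0.001, 0.99, 0.142, 0.001]
contact_force: [0.4, -0.0, -0.4]
grip_width: 0.561
grasp_force: 0.0
```

Call:
drive_tool --pt "0 0 -1 0 0 0 4.8" --pt "0 0 -3 0 0 0 4.8" --pt "0 0 -6 0 0 0 4.8" --pt "0 0 -10 0 0 0 4.8" --pt "0 0 -15 0 0 0 4.8" --pt "-6 0 -18 0 0 0 4.8" --pt "-12 0 -18 0 0 0 4.8" --pt "-18 5 -18 0 0 0 4.8"

```text
time: 35.52
eef_pos: [0.3891, 0.1731, 0.2528]
ee_rot: [-0.002, 0.99, 0.144, 0.003]
contact_force: [0.7, -1.1, 0.2]
grip_width: 0.56
grasp_force: 0.0
```

Call:
drive_tool --pt "0 5 0 0 0 0 4.8" --pt "0 11 0 0 0 0 4.8" --pt "0 17 0 0 0 0 4.8" --pt "0 23 0 0 0 0 4.8" --pt "0 28 0 0 0 0 4.8" --pt "0 28 0 0 0 0 4.8"

```text
time: 36.28
eef_pos: [0.4702, -0.0993, 0.2516]
ee_rot: [-0.0, 0.99, 0.14, 0.002]
contact_force: [0.2, -0.0, 0.0]
grip_width: 0.564
grasp_force: 0.0
```

Run:
```python
from h import *
p,r,s=pose(); print(p,s["contact_force"],s["time"])
im=read_camera("top")[:,:,::-1].copy(); sc=read_camera("scene")[:,:,::-1].copy()
C=np.array([.5561,.1975,0])+.002*XC
m=cv2.inRange(im,(120,120,120),(255,255,255)); m[:180]=0;m[232:]=0;m[:,:200]=0;m[:,295:]=0
cs,_=cv2.findContours(m,0,1)
for c in sorted(cs,key=cv2.contourArea)[-4:]:
    b=cv2.boxPoints(cv2.minAreaRect(c)); P=onz("top",b,.103); d=P.mean(0)-C
    print(cv2.contourArea(c),"in case",d@XC,d@YC,[np.linalg.norm(P[i]-P[i-1]).round(3) for i in(0,1)],np.arctan2(*(P[1]-P[0])[1::-1]).round(3))
up=lambda a:cv2.convertScaleAbs(cv2.resize(a,None,fx=4,fy=4,interpolation=2),alpha=1.7)
cv2.imwrite("pics/f.png",np.hstack([up(sc[160:290,350:450]),up(im[140:270,195:295])]))
```

```text
[ 0.47020849 -0.09934639  0.25155883] [ 0.23271332 -0.04763244  0.0242777 ] 36.275
1.0 in case -0.07613884865378046 -0.09865844171391017 [np.float64(0.002), np.float64(0.009)] -1.555
295.0 in case -0.0004052327397363081 0.00046105130218171485 [np.float64(0.058), np.float64(0.033)] -1.306
295.5 in case 0.00015781263848064706 -0.06177403007348148 [np.float64(0.058), np.float64(0.033)] -1.305
298.0 in case 0.003311516881867359 0.062203628731454894 [np.float64(0.059), np.float64(0.034)] -1.323
```

View pics/f.png

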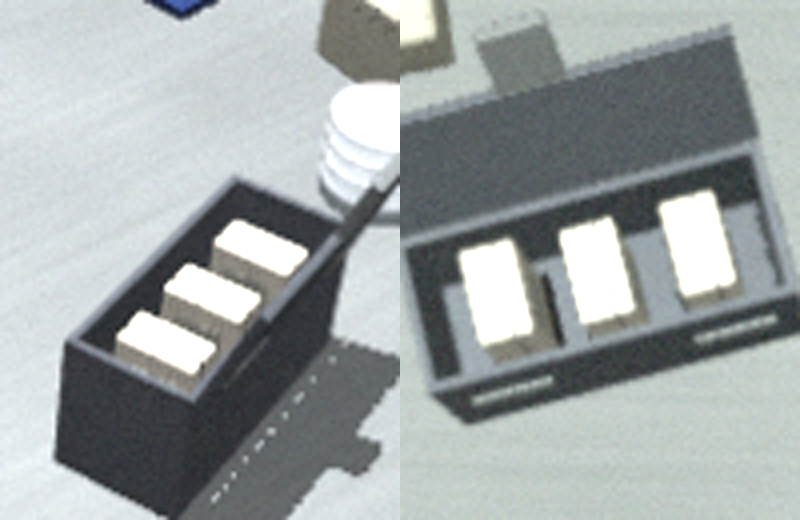

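All three boxes stand in the row with the lid on its stop. The box measures 3 mm and 0.2 mm off the pad's centre and about 0.02 rad off square, so I'm handing in.

```bash
python3 -c "
from bench import job
print(job.job_done())"
```

```text
the job is handed in; nothing more can be done
None
```

The job is handed in, but the judge returned no verdict. The lid was opened under control onto its stop. The box was set down on end on the pad, about 3 mm off centre and 0.02 rad off square. The filed boxes did not move measurably; I did not re-measure the glassware.

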